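Put the colour-coded cleaning brushes away on their rest trays

ROBOT

A 6-joint arm with a two-finger parallel gripper is mounted at the origin on a cart in front of the work surface, level with it; the furniture and walls round the work are solid. World frame = base frame: x ahead of the robot, y to its left, z up, the work surface at z = 0. Lengths are in mm, angles in rad, forces in N, time in s.
With the tool pointing down it reaches from about 350 to 775 mm from the base axis. Payload 7.3 kg.
Tool frame: the origin (TCP) lies on the centre line of the jaws, within the pads' length; the fingertips stand 22 mm ahead of it and the grasp point (between the pads) lies 3 mm ahead of it; x points along the fingers, z is the direction in which the jaws open and shut, and the axes are right-handed (so a half turn about x gives the same grasp; the last joint's range is limited). The gripper opens to 92 mm and grips with 3 to 60 N. Pads are 19 mm wide; open, the fingers measure 130 mm over their backs; the gripper's body (75 mm by 190 mm) begins 47 mm behind the grasp point.
Start: joints at [-1.488, 0.342, 1.524, -0, 1.275, -0.146], TCP at [119.096, -511.331, 248.741] pointing down, gripper open.
Joint ranges: [-2.53, 2.53], [-0.77, 2.02], [0.04, 2.7], [-1, 4.14], [0.28, 2.66], [-3.11, 3.11]. Speed limits (rad/s): [2.57, 2.57, 3.14, 3.14, 3.14, 3.14].

INTERFACE

Orientations are given as [roll, pitch, yaw] about the fixed x, y, z axes, in that order (R = Rz(yaw) Ry(pitch) Rx(roll)).
In Python, from plant import readout, imaging, bot gives the robot as it stands.
- The arm moves only by the tool arm_command, never from a script. Its argument "plan" is a list of rows, each an object of numbers: "tx", "ty", "tz": the shift along the tool's x, y, z in cm; "wx", "wy", "wz": the turn, a rotation vector about the tool's x, y, z in rad; "jaw": the opening, from -1 (shut) to 1 (fully open). In form: [{"tx": .., "ty": .., "tz": .., "wx": .., "wy": .., "wz": .., "jaw": ..}, ...]. A call has 1 to 20 rows; each row shifts and turns the commanded pose from where the row before left it, along the tool's axes as they then stand; what a row does not reach is not made up. A row lasts 1/10 s, in which the tool goes at most 50 mm and 8.59 degrees, less where a joint would pass 70% of its speed; a pose out of reach is approached as far as the arm can. A call with a gripper value outside its range is refused whole. The fingers move at their own pace and stop on an object; the grip force is fixed at half the most. Time passes only in rows, so rows that do not move let the fingers close. It gives the time, the measured TCP pose, the force and the opening at its end, in the units of the state.
- readout.get_obs(): the state, without advancing time (a new reading comes with each control period).
- imaging.capture(name): name is "scene" or "top" or "wrist"; returns the picture (400x640x3 uint8, blue, green, red); there is no depth.
- imaging.get_calibration(name): a dict with "fx", "fy", "cx", "cy" (pixels), "dist" ([k1, k2, p1, p2, k3] as OpenCV has them; the pictures are not rectified), "position" and "rotation" of the camera in the world; the wrist camera has in their place "mount" (4x4, takes a point from camera to tool coordinates, whose origin is the TCP and whose axes are the tool frame's). Camera axes: x right, y up, looking along -z (the intrinsics and any distortion apply to the point x, -y, -z); pixel columns grow to the right and rows downward; lengths in mm; the calibration is good to about 2 mm. A picture is of the moment at which its call begins: read the wrist's pose just before it. get_calibration takes no time and is no camera call.
- bot.close_job(): hands the job in, once; it reports no verdict.
The state is a dict: "time": time; "joint_positions": joint angles; "dq": joint speeds; "tau": joint torques, N m; "tool_pos": TCP position; "tcp_rot": TCP orientation; "contact_force": force on the tool from outside, world axes, zero at the start; "moment": the same for the moment, N m; "grip_width": finger opening in mm.
Only numpy, scipy, OpenCV 4.12 (cv2) and the standard library are available. Lean on these libraries where they do the work, as an engineer would, in place of code of your own. Each camera call takes 0.05 s, during which the arm holds its last target.

TASK

Pick out the four cleaning brushes and lay each one, bristles up, lengthways in the middle of the shallow rest tray of its own colour (green, blue, yellow, red), resting on both of the tray's bars. Leave the syringe and the marker pen lying where they are.

Things in the scene. Friction and masses are not known exactly. Their poses are not given: they have to be found in the camera images.
- brush_green_center (a point): the green cleaning brush, a loose straight brush with a green handle and white bristles on the top of one half; handle 172 mm long, 18 mm wide, 11 mm high, bristles up to 26 mm above its underside (soft: they do not collide); weighs 25 to 60 g. The point is the centre of the handle, 5.5 mm above its underside; its y axis runs along the handle, z up (bristle side)
- brush_blue_center (a point): the blue cleaning brush, a loose straight brush with a blue handle and white bristles on the top of one half; handle 172 mm long, 18 mm wide, 11 mm high, bristles up to 26 mm above its underside (soft: they do not collide); weighs 25 to 60 g. The point is the centre of the handle, 5.5 mm above its underside; its y axis runs along the handle, z up (bristle side)
- brush_yellow_center (a point): the yellow cleaning brush, a loose straight brush with a yellow handle and white bristles on the top of one half; handle 172 mm long, 18 mm wide, 11 mm high, bristles up to 26 mm above its underside (soft: they do not collide); weighs 25 to 60 g. The point is the centre of the handle, 5.5 mm above its underside; its y axis runs along the handle, z up (bristle side)
- brush_red_center (a point): the red cleaning brush, a loose straight brush with a red handle and white bristles on the top of one half; handle 172 mm long, 18 mm wide, 11 mm high, bristles up to 26 mm above its underside (soft: they do not collide); weighs 25 to 60 g. The point is the centre of the handle, 5.5 mm above its underside; its y axis runs along the handle, z up (bristle side)
- tray_green: the shallow rest tray with green rim and green bars, fixed to the cabinet top: 212 mm long along its own y axis, 66 mm wide along x, rim 10 mm high and 5 mm thick, aluminium floor 3 mm thick. Two green cross bars, 44 mm wide along x, stand at y = +60 and -60 mm (each 12 mm long along y) with their tops 11 mm above the cabinet top, 1 mm above the rim: a brush lies lengthways on both. Origin: centre of the tray's underside, z up
- tray_blue: the shallow rest tray with blue rim and blue bars, fixed to the cabinet top: 212 mm long along its own y axis, 66 mm wide along x, rim 10 mm high and 5 mm thick, aluminium floor 3 mm thick. Two blue cross bars, 44 mm wide along x, stand at y = +60 and -60 mm (each 12 mm long along y) with their tops 11 mm above the cabinet top, 1 mm above the rim: a brush lies lengthways on both. Origin: centre of the tray's underside, z up
- tray_yellow: the shallow rest tray with yellow rim and yellow bars, fixed to the cabinet top: 212 mm long along its own y axis, 66 mm wide along x, rim 10 mm high and 5 mm thick, aluminium floor 3 mm thick. Two yellow cross bars, 44 mm wide along x, stand at y = +60 and -60 mm (each 12 mm long along y) with their tops 11 mm above the cabinet top, 1 mm above the rim: a brush lies lengthways on both. Origin: centre of the tray's underside, z up
- tray_red: the shallow rest tray with red rim and red bars, fixed to the cabinet top: 212 mm long along its own y axis, 66 mm wide along x, rim 10 mm high and 5 mm thick, aluminium floor 3 mm thick. Two red cross bars, 44 mm wide along x, stand at y = +60 and -60 mm (each 12 mm long along y) with their tops 11 mm above the cabinet top, 1 mm above the rim: a brush lies lengthways on both. Origin: centre of the tray's underside, z up
- syringe_center (a point): a clear plastic syringe lying among the brushes, 134 mm long, 26 mm wide at its flange, 17 mm high, its y axis lengthways; the point is its centre. Not to be moved
- marker_center (a point): a red and white marker pen lying among the brushes, 135 mm long, 17 mm thick, its y axis lengthways; the point is its centre. Not to be moved

How it is judged (in metres and radians):
At the end, for the whole second after the job is handed in: Each brush rests still on both bars of the tray of its colour, bristles up: centre within 15 mm of the tray's along and across and within 4 mm of its resting height, within 0.2 rad of the tray's length, tilt under 0.15 rad; syringe and marker within 20 mm of where they were (x of brush_green_center in the frame of tray_green between -0.015 and 0.015 m and y of brush_green_center in the frame of tray_green between -0.015 and 0.015 m and z of brush_green_center in the frame of tray_green between 0.0125 and 0.0205 m and angle between the y axis of brush_green_center and the y axis of tray_green, either way round below 0.2 rad and angle between each of brush_green_center, brush_blue_center, brush_yellow_center, brush_red_center's own z axis and vertical below 0.15 rad and linear speed of each of brush_green, brush_blue, brush_yellow, brush_red below 0.02 m/s and x of brush_blue_center in the frame of tray_blue between -0.015 and 0.015 m and y of brush_blue_center in the frame of tray_blue between -0.015 and 0.015 m and z of brush_blue_center in the frame of tray_blue between 0.0125 and 0.0205 m and angle between the y axis of brush_blue_center and the y axis of tray_blue, either way round below 0.2 rad and x of brush_yellow_center in the frame of tray_yellow between -0.015 and 0.015 m and y of brush_yellow_center in the frame of tray_yellow between -0.015 and 0.015 m and z of brush_yellow_center in the frame of tray_yellow between 0.0125 and 0.0205 m and angle between the y axis of brush_yellow_center and the y axis of tray_yellow, either way round below 0.2 rad and x of brush_red_center in the frame of tray_red between -0.015 and 0.015 m and y of brush_red_center in the frame of tray_red between -0.015 and 0.015 m and z of brush_red_center in the frame of tray_red between 0.0125 and 0.0205 m and angle between the y axis of brush_red_center and the y axis of tray_red, either way round below 0.2 rad and distance of each of syringe_center, marker_center from where it was at the start of the episode below 0.02 m); the robot touches nothing.
It fails at once if the syringe is pushed or carried away (more than 20 mm) (distance of syringe_center from where it was at the start of the episode above 0.02 m).
It fails at once if the marker pen is pushed or carried away (more than 20 mm) (distance of marker_center from where it was at the start of the episode above 0.02 m).
It also fails if it takes over 106 s, if anything falls off the work surface, if the arm or the gripper's body presses on something with over 40 N, if the wrist force passes 120 N, or if a joint passes its speed limit or range.

## Working session

There is one attempt and no reset: what is moved stays moved. The work goes in short steps, Python scripts to look and compute and a tool call to move; the robot and the scene stay as the last step left them, time stands still between calls to the robot, and variables do not carry over. Pictures are saved under pics/ and viewed, and the job is handed in when it is done.

Besides the shell and the picture viewer there is one more tool, called after "Emit:" by a JSON object that holds its "op" and its "data", one argument or row to a line. arm_command: Moves the arm, as the interface text tells. Its arguments: {"type":"object","properties":{"plan":{"type":"array"}},"required":["plan"]}

```bash
ls; mkdir -p pics
python3 - <<'E'
from plant import readout, imaging, bot
import cv2
o=readout.get_obs(); print(o)
for n in ["top","scene"]:
    cv2.imwrite(f"pics/{n}0.png",imaging.capture(n)); print(n,imaging.get_calibration(n))
print(imaging.get_calibration("wrist"))
E
```

```text
pics
{'time': 0.0, 'joint_positions': array([-1.48799714e+00,  3.42712988e-01,  1.52501726e+00, -4.04329561e-05,
        1.27538177e+00, -1.45988444e-01]), 'dq': array([ 0.00117553, -0.0003798 , -0.00129688, -0.00021555, -0.00181226,
       -0.00135939]), 'tau': array([ 1.04223553e-03, -4.31238163e+01, -2.44219315e+01,  7.18867988e-02,
        5.59753203e-02, -1.13339490e-04]), 'tool_pos': array([ 119.05367871, -510.94209126,  248.04990125]), 'tcp_rot': array([3.02104595, 1.56927647, 1.67904905]), 'contact_force': array([-0.14193524,  0.43140134, -0.33243399]), 'moment': array([-0.02383774, -0.05578695, -0.052476  ]), 'grip_width': 91.85485411927621}
top {'fx': 369.66531537797727, 'fy': 369.66531537797727, 'cx': 320.92612030009013, 'cy': 200.19316915109528, 'dist': array([-0.05198383,  0.        ,  0.        ,  0.        ,  0.        ]), 'position': array([ 471.35198292,    6.00057322, 1064.02449127]), 'rotation': array([ 0.06281872, -0.02121503, -1.58725877])}
scene {'fx': 469.38992845272793, 'fy': 469.38992845272793, 'cx': 331.8842037837011, 'cy': 196.76508543400757, 'dist': array([-0.05352013,  0.        ,  0.        ,  0.        ,  0.        ]), 'position': array([   58.19187368, -1001.38091724,   778.9631909 ]), 'rotation': array([ 0.98353183, -0.01750395, -0.42188082])}
{'fx': 278.1394200935388, 'fy': 278.1394200935388, 'cx': 322.3809964419921, 'cy': 198.7102719248162, 'dist': array([-0.04398994,  0.        ,  0.        ,  0.        ,  0.        ]), 'mount': array([[-7.67472037e-04,  2.75116189e-01, -9.61410679e-01,
        -1.37191188e+02],
       [-1.12377126e-05,  9.61410960e-01,  2.75116278e-01,
         7.41053772e+01],
       [ 9.99999705e-01,  2.21948107e-04, -7.34764351e-04,
        -1.27293887e+00],
       [ 0.00000000e+00,  0.00000000e+00,  0.00000000e+00,
         1.00000000e+00]])}
```

View pics/top0.png

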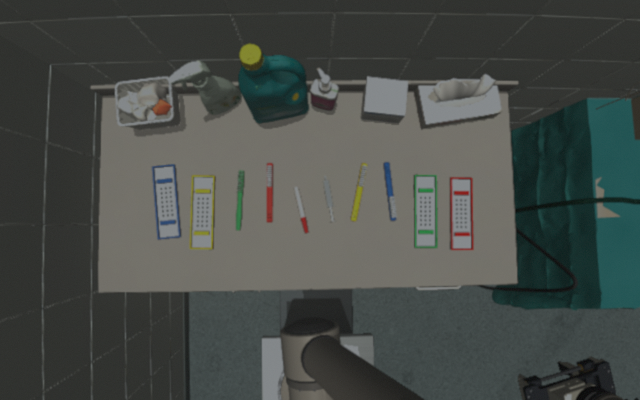

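View pics/scene0.png

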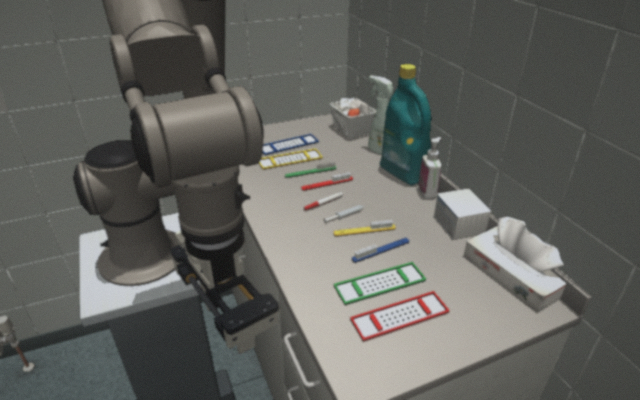

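Run:
```python
import cv2
i=cv2.imread("pics/top0.png")[150:260,140:485]
i=cv2.convertScaleAbs(i,alpha=1.5)
a=cv2.resize(i[:,:175],None,fx=4.5,fy=4.5,interpolation=cv2.INTER_CUBIC);b=cv2.resize(i[:,170:],None,fx=4.5,fy=4.5,interpolation=cv2.INTER_CUBIC)
cv2.imwrite("pics/a0.png",a);cv2.imwrite("pics/b0.png",b)
```

```text
(no output)
```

View pics/a0.png

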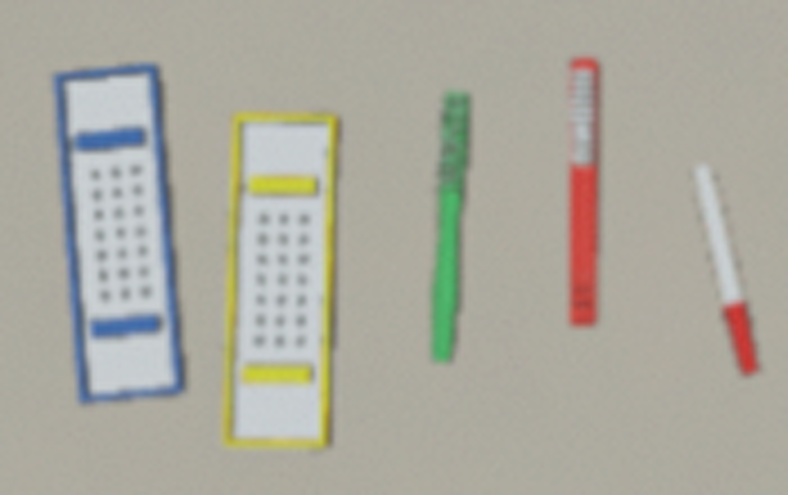

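View pics/b0.png

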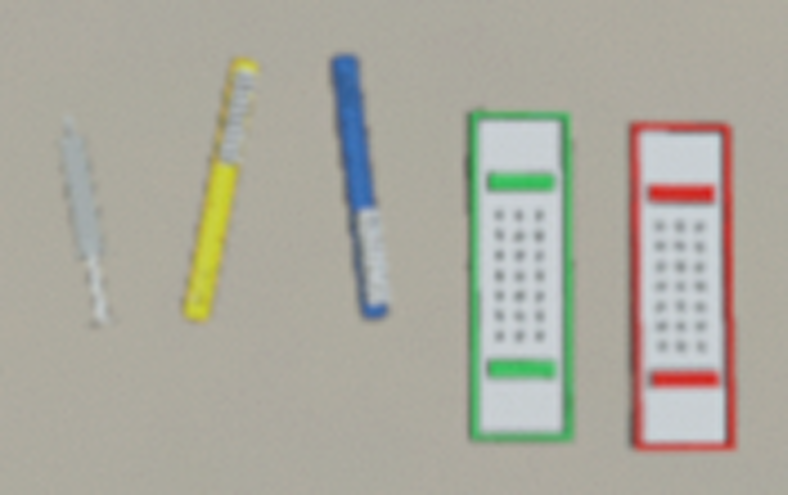

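Run:
```python
import cv2
i=cv2.imread("pics/scene0.png")[125:275,240:440]
i=cv2.convertScaleAbs(i,alpha=1.4)
cv2.imwrite("pics/c0.png",cv2.resize(i,None,fx=4,fy=4,interpolation=cv2.INTER_CUBIC))
```

```text
(no output)
```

View pics/c0.png

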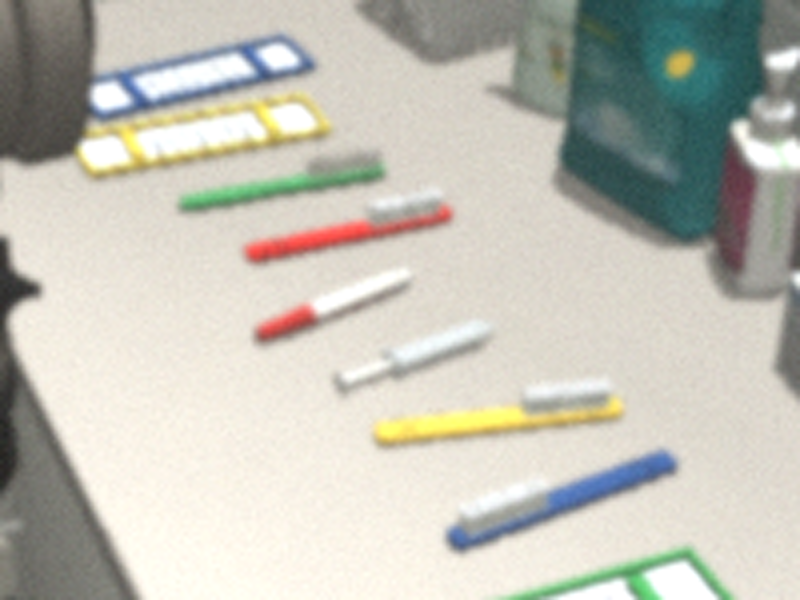

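```bash
cat > h.py <<'E'
import numpy as np, cv2
from scipy.spatial.transform import Rotation as Ro
from plant import readout, imaging
def cam(n,obs=None):
    c=imaging.get_calibration(n); K=np.array([[c['fx'],0,c['cx']],[0,c['fy'],c['cy']],[0,0,1.]])
    if 'mount' in c:
        T=np.eye(4);T[:3,:3]=Ro.from_euler('xyz',obs['tcp_rot']).as_matrix();T[:3,3]=obs['tool_pos'];M=T@c['mount'];R=M[:3,:3];p=M[:3,3]
    else: R=Ro.from_euler('xyz',c['rotation']).as_matrix();p=np.array(c['position'])
    return K,np.array(c['dist']),R,p
def toworld(px,z,C):
    K,d,R,p=C; u=cv2.undistortPoints(np.array(px,float).reshape(-1,1,2),K,d).reshape(-1,2)
    r=np.c_[u[:,0],-u[:,1],-np.ones(len(u))]@R.T
    return p+r*((z-p[2])/r[:,2])[:,None]
def topix(P,C):
    K,d,R,p=C; q=(np.array(P,float)-p)@R; q=q*[1,-1,-1]
    return cv2.projectPoints(q.reshape(-1,1,3),np.zeros(3),np.zeros(3),K,d)[0].reshape(-1,2)
def hue(img):
    h=cv2.cvtColor(img,cv2.COLOR_BGR2HSV); H,S,V=[h[...,k].astype(int) for k in range(3)]
    ok=(S>110)&(V>50)
    return {'green':ok&(H>45)&(H<85),'blue':ok&(H>98)&(H<125),'yellow':ok&(H>20)&(H<36),'red':ok&((H<8)|(H>172))}
def blobs(img,z,C,roi,minpx=40):
    out=[]
    for c,m in hue(img).items():
        mm=np.zeros(m.shape,np.uint8); a,b,e,f=roi; mm[a:b,e:f]=m[a:b,e:f]
        mm=cv2.morphologyEx(mm,cv2.MORPH_CLOSE,np.ones((3,3)))
        n,l,s,ce=cv2.connectedComponentsWithStats(mm,connectivity=8)
        for k in range(1,n):
            if s[k,4]<minpx: continue
            cn=cv2.findContours((l==k).astype(np.uint8),0,1)[0][0].reshape(-1,2)
            w=toworld(cn,z,C)[:,:2]
            r=cv2.minAreaRect(w.astype(np.float32)); bx=cv2.boxPoints(r)
            e1=bx[1]-bx[0];e2=bx[2]-bx[1]; L=e1 if np.hypot(*e1)>np.hypot(*e2) else e2
            a=np.arctan2(L[1],L[0]); a=(a+np.pi/2)%np.pi-np.pi/2
            out.append((c,s[k,4],ce[k].round(1),np.round(r[0],1),np.round(sorted(r[1]),1),round(a,3)))
    return out
def go(t,yaw=None):
    "offset tool cm from measured pose to target TCP t; yaw=desired jaw-axis... returns"
    o=readout.get_obs(); R=Ro.from_euler('xyz',o['tcp_rot']).as_matrix()
    return o,R,R.T@(np.array(t)-o['tool_pos'])/10
E
python3 - <<'E'
from h import *
img=cv2.imread('pics/top0.png');C=cam('top')
for z in (0,11):
    print(z)
    for b in blobs(img,z,C,(150,260,140,485)): print(*b)
o=readout.get_obs(); print(Ro.from_euler('xyz',o['tcp_rot']).as_matrix().round(3))
print(topix([[471,6,0],[571,6,0],[471,106,0],[0,0,0]],C).round())
E
```

```text
0
green 75 [415.1 209.1] [ 504.6 -290.7] [  8.9 206.8] -0.075
green 69 [435.9 214.9] [ 492.9 -352.3] [  5.8 192.4] -0.066
green 42 [425.5 190. ] [ 563.1 -323.5] [ 5.9 38.6] 1.557
green 131 [238.7 209.8] [513.4 219.1] [ 10.  109.5] -0.051
blue 157 [388.  179.4] [ 595.8 -214. ] [13.8 97.2] 0.101
yellow 243 [202.8 209.4] [511.  325.1] [ 65.9 210.7] -0.029
yellow 202 [356.3 203. ] [ 528.7 -119.9] [ 16.5 102.3] -0.22
yellow 51 [202.2 190.6] [571.1 323.6] [ 8.7 37.8] 1.555
yellow 44 [201.2 233. ] [448.9 327.6] [ 5.7 40.4] 1.557
red 384 [461.  208.5] [ 494.6 -426.9] [ 66.2 211.4] -0.04
red 194 [269.3 203.2] [529.3 130.5] [14.4 98.1] -0.008
red 61 [304.3 224.4] [467.6  30.7] [12.5 41.7] 0.231
11
green 75 [415.1 209.1] [ 504.3 -287.6] [  8.8 204.7] -0.075
green 69 [435.9 214.9] [ 492.7 -348.6] [  5.7 190.5] -0.066
green 42 [425.5 190. ] [ 562.2 -320.1] [ 5.8 38.2] 1.557
green 131 [238.7 209.8] [513.  216.9] [  9.9 108.3] -0.051
blue 157 [388.  179.4] [ 594.5 -211.7] [13.7 96.2] 0.101
yellow 243 [202.8 209.4] [510.6 321.8] [ 65.2 208.6] -0.029
yellow 202 [356.3 203. ] [ 528.2 -118.6] [ 16.3 101.3] -0.22
yellow 51 [202.2 190.6] [570.1 320.3] [ 8.6 37.4] 1.555
yellow 44 [201.2 233. ] [449.2 324.3] [ 5.7 40. ] 1.557
red 384 [461.  208.5] [ 494.4 -422.4] [ 65.5 209.2] -0.04
red 194 [269.3 203.2] [528.7 129.2] [14.3 97. ] -0.008
red 61 [304.3 224.4] [467.7  30.5] [12.4 41.3] 0.231
[[-0.     0.974  0.227]
 [ 0.001  0.227 -0.974]
 [-1.     0.    -0.001]]
[[313. 224.]
 [313. 189.]
 [278. 224.]
 [318. 390.]]
```

Run:
```python
from h import *
C=cam('top')
B={'green':(140,[(456,93),(442,362)]),'red':(140,[(585,60),(583,325)]),'yellow':(310,[(244,60),(197,320)]),'blue':(310,[(343,56),(374,318)]),'syr':(310,[(68,116),(100,322)]),'mark':(140,[(700,166),(752,374)])}
T={'blue':(140,[(56,75),(157,66),(184,392),(82,402)]),'yellow':(140,[(234,115),(339,117),(328,447),(226,444)]),'green':(310,[(470,112),(570,114),(572,440),(470,440)]),'red':(310,[(630,124),(729,124),(735,447),(632,447)])}
f=lambda x,p:[(x+(u+.5)/4.5-.5,150+(v+.5)/4.5-.5) for u,v in p]
for n,(x,p) in B.items():
    w=toworld(f(x,p),9,C)[:,:2]; d=w[0]-w[1]; print('B',n,w.mean(0).round(1),'L',np.hypot(*d).round(1),'ang',np.arctan2(d[1],d[0]).round(3))
for n,(x,p) in T.items():
    w=toworld(f(x,p),10,C)[:,:2]; d=w[0]+w[1]-w[2]-w[3]; print('T',n,w.mean(0).round(1),'L',(np.hypot(*d)/2).round(1),'W',(np.hypot(*(w[0]+w[3]-w[1]-w[2]))/2).round(1),'ang',np.arctan2(d[1],d[0]).round(3))
```

```text
B green [541.4 215.3] L 171.2 ang -0.055
B red [562.4 129.5] L 169.0 ang -0.015
B yellow [ 560.2 -126.3] L 169.5 ang -0.202
B blue [ 560.8 -214.9] L 169.3 ang 0.09
B syr [542.8 -38.6] L 132.9 ang 0.136
B mark [511.5  40. ] L 136.1 ang 0.231
T blue [540.7 425.1] L 209.0 W 65.3 ang 0.091
T yellow [509.3 321.4] L 208.7 W 65.9 ang -0.026
T green [ 502.  -317.9] L 209.6 W 65.7 ang -0.03
T red [ 494.4 -423.1] L 208.0 W 66.6 ang -0.027
```

```bash
cat >> h.py <<'E'
def plan(yaw,*pts):
    "print wx and then tool shifts (cm) leg by leg once turned to yaw (angle of tool y)"
    o=readout.get_obs(); R=Ro.from_euler('xyz',o['tcp_rot']).as_matrix(); cur=np.arctan2(R[1,1],R[0,1])
    print('t',round(o['time'],2),'pos',o['tool_pos'].round(1),'yaw',round(cur,3),'tilt',R[:,0].round(4),'F',o['contact_force'].round(1),'grip',round(o['grip_width'],1),'J',o['joint_positions'].round(2))
    print('wx',round(cur-yaw,3))
    c,s=np.cos(yaw),np.sin(yaw); Rt=np.array([[0,c,s],[0,s,-c],[-1,0,0]])
    p=o['tool_pos']
    for q in pts:
        d=Rt.T@(np.array(q)-p)/10; print('->',q,'tx ty tz',d.round(2),'n',np.ceil(np.linalg.norm(d)/4.5)); p=np.array(q)
E
python3 -c "
from h import *
plan(.09,(561,-215,150))"
```

```text
t 0.1 pos [ 119.1 -511.   248.1] yaw 0.229 tilt [-1.0e-04  1.4e-03 -1.0e+00] F [-0.4  0.1 -0.3] grip 91.7 J [-1.49  0.34  1.52 -0.    1.28 -0.15]
wx 0.139
-> (561, -215, 150) tx ty tz [  9.81  46.67 -25.51] n 13.0
```

Emit:
{"op": "arm_command", "data": {
  "plan": [
    {"wx": 0.139, "jaw": 0.1},
    {"tx": 0.7, "ty": 3.33, "tz": -1.82, "jaw": 0.1},
    {"tx": 0.7, "ty": 3.33, "tz": -1.82, "jaw": 0.1},
    {"tx": 0.7, "ty": 3.33, "tz": -1.82, "jaw": 0.1},
    {"tx": 0.7, "ty": 3.33, "tz": -1.82, "jaw": 0.1},
    {"tx": 0.7, "ty": 3.33, "tz": -1.82, "jaw": 0.1},
    {"tx": 0.7, "ty": 3.33, "tz": -1.82, "jaw": 0.1},
    {"tx": 0.7, "ty": 3.33, "tz": -1.82, "jaw": 0.1},
    {"tx": 0.7, "ty": 3.33, "tz": -1.82, "jaw": 0.1},
    {"tx": 0.7, "ty": 3.33, "tz": -1.82, "jaw": 0.1},
    {"tx": 0.7, "ty": 3.33, "tz": -1.82, "jaw": 0.1},
    {"tx": 0.7, "ty": 3.33, "tz": -1.82, "jaw": 0.1},
    {"tx": 0.7, "ty": 3.33, "tz": -1.82, "jaw": 0.1},
    {"tx": 0.7, "ty": 3.33, "tz": -1.82, "jaw": 0.1},
    {"tx": 0.7, "ty": 3.33, "tz": -1.82, "jaw": 0.1},
    {"jaw": 0.1},
    {"jaw": 0.1}
  ]
}}

```text
invalid input at $.plan[0]: expected keys tx, ty, tz, wx, wy, wz, jaw
```

```bash
cat >> h.py <<'E'
def look(name,items):
    "wrist picture with projected predicted boxes: items (x,y,yaw,L,W,z)"
    o=readout.get_obs(); im=imaging.capture('wrist'); C=cam('wrist',o); cv2.imwrite(f'pics/{name}_raw.png',im); np.save(f'pics/{name}.npy',np.r_[o['tool_pos'],o['tcp_rot']])
    v=cv2.convertScaleAbs(im,alpha=1.3)
    for x,y,a,L,W,z in items:
        l=np.array([np.cos(a),np.sin(a)])*L/2; w=np.array([-np.sin(a),np.cos(a)])*W/2
        P=[[*(np.array([x,y])+q),z] for q in (l+w,l-w,-l-w,-l+w)]
        cv2.polylines(v,[topix(P,C).round().astype(int)],True,(255,0,255),1)
    cv2.imwrite(f'pics/{name}.png',v)
    return im,C
E
python3 -c "
from h import *
im,C=look('w1',[(560.8,-214.9,.09,172,18,11),(560.2,-126.3,-.202,172,18,11),(502,-317.9,-.03,212,66,10),(494.4,-423.1,-.027,212,66,10)])
plan(.09,(561,-215,150))"
```

```text
t 0.15 pos [ 119.1 -511.1  248.2] yaw 0.229 tilt [-1.0e-04  1.1e-03 -1.0e+00] F [-0.2  0.8 -0.5] grip 91.7 J [-1.49  0.34  1.52 -0.    1.28 -0.15]
wx 0.139
-> (561, -215, 150) tx ty tz [  9.82  46.68 -25.51] n 13.0
```

View pics/w1.png

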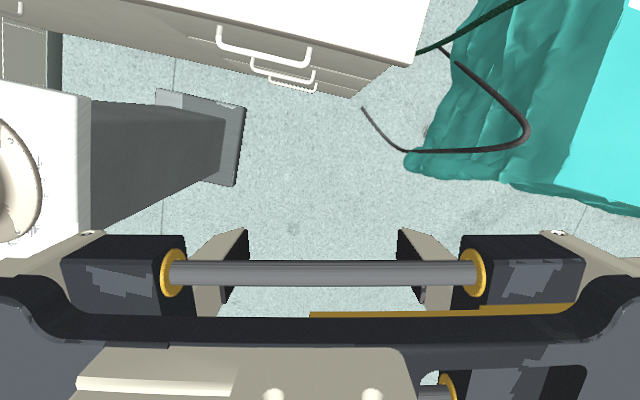

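The command was refused because every row needs all seven keys, so nothing moved. The picture shows only the cart, the floor and the gripper's own body in rows 230 and below.

Emit:
{"op": "arm_command", "data": {
  "plan": [
    {"tx": 0, "ty": 0, "tz": 0, "wx": 0.139, "wy": 0, "wz": 0, "jaw": 0.1},
    {"tx": 0.7, "ty": 3.33, "tz": -1.82, "wx": 0, "wy": 0, "wz": 0, "jaw": 0.1},
    {"tx": 0.7, "ty": 3.33, "tz": -1.82, "wx": 0, "wy": 0, "wz": 0, "jaw": 0.1},
    {"tx": 0.7, "ty": 3.33, "tz": -1.82, "wx": 0, "wy": 0, "wz": 0, "jaw": 0.1},
    {"tx": 0.7, "ty": 3.33, "tz": -1.82, "wx": 0, "wy": 0, "wz": 0, "jaw": 0.1},
    {"tx": 0.7, "ty": 3.33, "tz": -1.82, "wx": 0, "wy": 0, "wz": 0, "jaw": 0.1},
    {"tx": 0.7, "ty": 3.33, "tz": -1.82, "wx": 0, "wy": 0, "wz": 0, "jaw": 0.1},
    {"tx": 0.7, "ty": 3.33, "tz": -1.82, "wx": 0, "wy": 0, "wz": 0, "jaw": 0.1},
    {"tx": 0.7, "ty": 3.33, "tz": -1.82, "wx": 0, "wy": 0, "wz": 0, "jaw": 0.1},
    {"tx": 0.7, "ty": 3.33, "tz": -1.82, "wx": 0, "wy": 0, "wz": 0, "jaw": 0.1},
    {"tx": 0.7, "ty": 3.33, "tz": -1.82, "wx": 0, "wy": 0, "wz": 0, "jaw": 0.1},
    {"tx": 0.7, "ty": 3.33, "tz": -1.82, "wx": 0, "wy": 0, "wz": 0, "jaw": 0.1},
    {"tx": 0.7, "ty": 3.33, "tz": -1.82, "wx": 0, "wy": 0, "wz": 0, "jaw": 0.1},
    {"tx": 0.7, "ty": 3.33, "tz": -1.82, "wx": 0, "wy": 0, "wz": 0, "jaw": 0.1},
    {"tx": 0.7, "ty": 3.33, "tz": -1.82, "wx": 0, "wy": 0, "wz": 0, "jaw": 0.1},
    {"tx": 0, "ty": 0, "tz": 0, "wx": 0, "wy": 0, "wz": 0, "jaw": 0.1},
    {"tx": 0, "ty": 0, "tz": 0, "wx": 0, "wy": 0, "wz": 0, "jaw": 0.1}
  ]
}}

```text
time: 1.85
tool_pos: [560.5, -215.1, 149.9]
tcp_rot: [-1.92, 1.569, 2.884]
contact_force: [-0.8, -0.3, -0.2]
grip_width: 50.6
```

```bash
python3 -c "
from h import *
im,C=look('w2',[(560.8,-214.9,.09,172,18,11),(560.2,-126.3,-.202,172,18,11),(502,-317.9,-.03,212,66,10),(494.4,-423.1,-.027,212,66,10)])
plan(.09,(561,-215,150),(561,-215,25))"
```

```text
t 1.9 pos [ 560.  -215.8  150.4] yaw 0.09 tilt [-1.2e-03  1.0e-04 -1.0e+00] F [ 0.1 -0.2  0.5] grip 50.5 J [-0.5   0.57  1.44 -0.    1.13  0.99]
wx 0.0
-> (561, -215, 150) tx ty tz [ 0.04  0.11 -0.07] n 1.0
-> (561, -215, 25) tx ty tz [12.5  0.   0. ] n 3.0
```

View pics/w2.png

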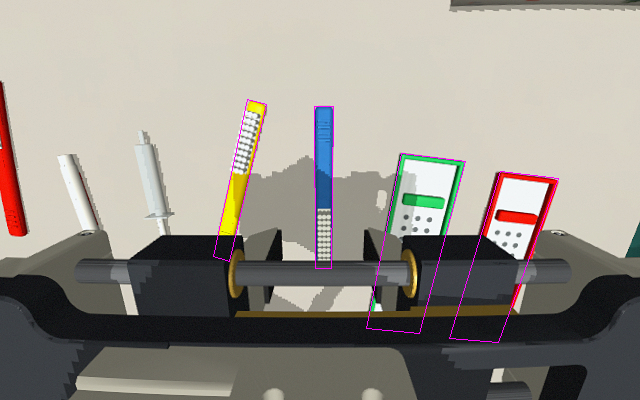

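The overlay fits blue (rows 106–268 at column 323), both trays and yellow within a few pixels. I'll go down and grip blue.

Emit:
{"op": "arm_command", "data": {
  "plan": [
    {"tx": 3.0, "ty": 0, "tz": 0, "wx": 0, "wy": 0, "wz": 0, "jaw": 0.1},
    {"tx": 3.0, "ty": 0, "tz": 0, "wx": 0, "wy": 0, "wz": 0, "jaw": 0.1},
    {"tx": 3.0, "ty": 0, "tz": 0, "wx": 0, "wy": 0, "wz": 0, "jaw": 0.1},
    {"tx": 2.0, "ty": 0, "tz": 0, "wx": 0, "wy": 0, "wz": 0, "jaw": 0.1},
    {"tx": 1.5, "ty": 0, "tz": 0, "wx": 0, "wy": 0, "wz": 0, "jaw": 0.1},
    {"tx": 0, "ty": 0, "tz": 0, "wx": 0, "wy": 0, "wz": 0, "jaw": 0.1},
    {"tx": 0, "ty": 0, "tz": 0, "wx": 0, "wy": 0, "wz": 0, "jaw": -1},
    {"tx": 0, "ty": 0, "tz": 0, "wx": 0, "wy": 0, "wz": 0, "jaw": -1},
    {"tx": 0, "ty": 0, "tz": 0, "wx": 0, "wy": 0, "wz": 0, "jaw": -1},
    {"tx": 0, "ty": 0, "tz": 0, "wx": 0, "wy": 0, "wz": 0, "jaw": -1},
    {"tx": 0, "ty": 0, "tz": 0, "wx": 0, "wy": 0, "wz": 0, "jaw": -1},
    {"tx": 0, "ty": 0, "tz": 0, "wx": 0, "wy": 0, "wz": 0, "jaw": -1}
  ]
}}

```text
time: 3.1
tool_pos: [560.9, -215.9, 26.3]
tcp_rot: [0.9, 1.57, -0.581]
contact_force: [-0.3, 0.5, 4.4]
grip_width: 17.3
```

```bash
python3 -c "
from h import *
plan(.09,(561,-215,110),(541,425,110),(541,425,36))"
```

```text
t 3.1 pos [ 560.9 -215.9   26.3] yaw 0.09 tilt [ 9.e-04 -6.e-04 -1.e+00] F [-0.3  0.5  4.4] grip 17.3 J [-0.49  0.72  1.55 -0.    0.87  0.99]
wx -0.0
-> (561, -215, 110) tx ty tz [-8.37  0.02 -0.09] n 2.0
-> (541, 425, 110) tx ty tz [  0.     3.76 -63.92] n 15.0
-> (541, 425, 36) tx ty tz [7.4 0.  0. ] n 2.0
```

Emit:
{"op": "arm_command", "data": {
  "plan": [
    {"tx": -2.8, "ty": 0, "tz": 0, "wx": 0, "wy": 0, "wz": 0, "jaw": -1},
    {"tx": -2.8, "ty": 0, "tz": 0, "wx": 0, "wy": 0, "wz": 0, "jaw": -1},
    {"tx": -2.8, "ty": 0, "tz": -1.0, "wx": 0, "wy": 0, "wz": 0, "jaw": -1},
    {"tx": 0, "ty": 0.2, "tz": -3.0, "wx": 0, "wy": 0, "wz": 0, "jaw": -1},
    {"tx": 0, "ty": 0.25, "tz": -4.0, "wx": 0, "wy": 0, "wz": 0, "jaw": -1},
    {"tx": 0, "ty": 0.25, "tz": -4.0, "wx": 0, "wy": 0, "wz": 0, "jaw": -1},
    {"tx": 0, "ty": 0.25, "tz": -4.0, "wx": 0, "wy": 0, "wz": 0, "jaw": -1},
    {"tx": 0, "ty": 0.25, "tz": -4.0, "wx": 0, "wy": 0, "wz": 0, "jaw": -1},
    {"tx": 0, "ty": 0.25, "tz": -4.0, "wx": 0, "wy": 0, "wz": 0, "jaw": -1},
    {"tx": 0, "ty": 0.25, "tz": -4.0, "wx": 0, "wy": 0, "wz": 0, "jaw": -1},
    {"tx": 0, "ty": 0.25, "tz": -4.0, "wx": 0, "wy": 0, "wz": 0, "jaw": -1},
    {"tx": 0, "ty": 0.25, "tz": -4.0, "wx": 0, "wy": 0, "wz": 0, "jaw": -1},
    {"tx": 0, "ty": 0.25, "tz": -4.0, "wx": 0, "wy": 0, "wz": 0, "jaw": -1},
    {"tx": 0, "ty": 0.25, "tz": -4.0, "wx": 0, "wy": 0, "wz": 0, "jaw": -1},
    {"tx": 0, "ty": 0.25, "tz": -4.0, "wx": 0, "wy": 0, "wz": 0, "jaw": -1},
    {"tx": 0, "ty": 0.25, "tz": -4.0, "wx": 0, "wy": 0, "wz": 0, "jaw": -1},
    {"tx": 0, "ty": 0.25, "tz": -4.0, "wx": 0, "wy": 0, "wz": 0, "jaw": -1},
    {"tx": 0, "ty": 0.25, "tz": -4.0, "wx": 0, "wy": 0, "wz": 0, "jaw": -1},
    {"tx": 0, "ty": 0.2, "tz": -3.0, "wx": 0, "wy": 0, "wz": 0, "jaw": -1},
    {"tx": 0, "ty": 0.1, "tz": -0.9, "wx": 0, "wy": 0, "wz": 0, "jaw": -1}
  ]
}}

```text
time: 5.1
tool_pos: [541.9, 427.4, 109.1]
tcp_rot: [-2.73, 1.57, 2.075]
contact_force: [0.7, -0.2, -0.7]
grip_width: 17.4
```

Emit:
{"op": "arm_command", "data": {
  "plan": [
    {"tx": 0, "ty": 0, "tz": 0, "wx": 0, "wy": 0, "wz": 0, "jaw": -1},
    {"tx": 0, "ty": 0, "tz": 0, "wx": 0, "wy": 0, "wz": 0, "jaw": -1}
  ]
}}

```text
time: 5.3
tool_pos: [543.1, 423.0, 109.2]
tcp_rot: [-0.662, 1.569, -2.144]
contact_force: [1.3, -0.9, -0.7]
grip_width: 17.1
```

```bash
python3 -c "
from h import *
im,C=look('w3',[(540.7,425.1,.09,212,66,10),(509.3,321.4,-.026,212,66,10),(541.4,215.3,-.055,172,18,11)])
plan(.09,(541,425,110),(541,425,37))"
```

```text
t 5.35 pos [543.3 422.7 109.5] yaw 0.089 tilt [-6.e-04 -1.e-03 -1.e+00] F [-0.8 -0.5 -0.7] grip 17.5 J [ 0.55  0.76  1.19 -0.    1.19  2.03]
wx -0.001
-> (541, 425, 110) tx ty tz [-0.05 -0.21 -0.25] n 1.0
-> (541, 425, 37) tx ty tz [7.3 0.  0. ] n 2.0
```

View pics/w3.png

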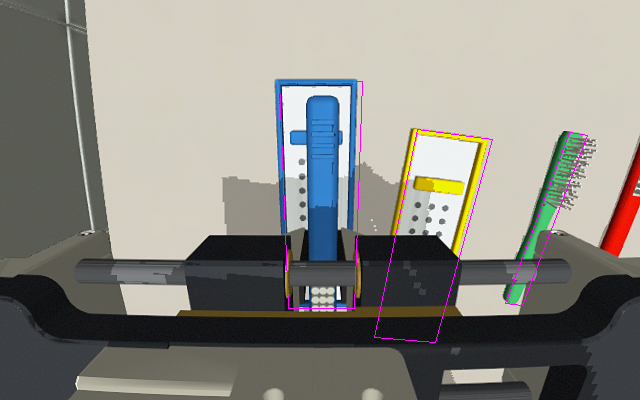

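Emit:
{"op": "arm_command", "data": {
  "plan": [
    {"tx": 2.5, "ty": -0.14, "tz": -0.44, "wx": 0, "wy": 0, "wz": 0, "jaw": -1},
    {"tx": 2.5, "ty": 0, "tz": 0, "wx": 0, "wy": 0, "wz": 0, "jaw": -1},
    {"tx": 1.5, "ty": 0, "tz": 0, "wx": 0, "wy": 0, "wz": 0, "jaw": -1},
    {"tx": 0.5, "ty": 0, "tz": 0, "wx": 0, "wy": 0, "wz": 0, "jaw": -1},
    {"tx": 0.2, "ty": 0, "tz": 0, "wx": 0, "wy": 0, "wz": 0, "jaw": -1},
    {"tx": 0, "ty": 0, "tz": 0, "wx": 0, "wy": 0, "wz": 0, "jaw": -1},
    {"tx": 0, "ty": 0, "tz": 0, "wx": 0, "wy": 0, "wz": 0, "jaw": -1}
  ]
}}

```text
time: 6.05
tool_pos: [542.0, 428.7, 38.9]
tcp_rot: [1.977, 1.569, 0.496]
contact_force: [0.4, 0.7, 0.2]
grip_width: 17.7
```

```bash
python3 -c "
from h import *
plan(.09,(541.5,427,37))"
```

```text
t 6.05 pos [542.  428.7  38.9] yaw 0.09 tilt [ 0.0018  0.001  -1.    ] F [0.4 0.7 0.2] grip 17.7 J [ 0.56  0.84  1.24 -0.    1.06  2.04]
wx -0.0
-> (541.5, 427, 37) tx ty tz [ 0.19 -0.07  0.17] n 1.0
```

Emit:
{"op": "arm_command", "data": {
  "plan": [
    {"tx": 0.2, "ty": 0, "tz": 0.1, "wx": 0, "wy": 0, "wz": 0, "jaw": -1},
    {"tx": 0, "ty": 0, "tz": 0, "wx": 0, "wy": 0, "wz": 0, "jaw": -1},
    {"tx": 0, "ty": 0, "tz": 0, "wx": 0, "wy": 0, "wz": 0, "jaw": -0.3},
    {"tx": 0, "ty": 0, "tz": 0, "wx": 0, "wy": 0, "wz": 0, "jaw": -0.1},
    {"tx": 0, "ty": 0, "tz": 0, "wx": 0, "wy": 0, "wz": 0, "jaw": -0.1},
    {"tx": 0, "ty": 0, "tz": 0, "wx": 0, "wy": 0, "wz": 0, "jaw": -0.1},
    {"tx": -2, "ty": 0, "tz": 0, "wx": 0, "wy": 0, "wz": 0, "jaw": 0.1},
    {"tx": -4, "ty": 0, "tz": 0, "wx": 0, "wy": 0, "wz": 0, "jaw": 0.1},
    {"tx": -4, "ty": 0, "tz": 0, "wx": 0, "wy": 0, "wz": 0, "jaw": 0.1},
    {"tx": -2, "ty": 0, "tz": 0, "wx": 0, "wy": 0, "wz": 0, "jaw": 0.1},
    {"tx": 0, "ty": 0, "tz": 0, "wx": 0, "wy": 0, "wz": 0, "jaw": 0.1},
    {"tx": 0, "ty": 0, "tz": 0, "wx": 0, "wy": 0, "wz": 0, "jaw": 0.1}
  ]
}}

```text
time: 7.25
tool_pos: [541.2, 427.3, 155.1]
tcp_rot: [-0.932, 1.57, -2.414]
contact_force: [-0.2, -0.2, -1.1]
grip_width: 50.7
```

```bash
python3 -c "
from h import *
im,C=look('w4',[(540.7,425.1,.09,212,66,10),(541,427,.09,172,18,22),(541.4,215.3,-.055,172,18,11)])
cv2.imwrite('pics/top1.png',imaging.capture('top'))
plan(-.055,(541.4,215.3,150))"
```

```text
t 7.35 pos [540.6 427.  153.5] yaw 0.09 tilt [-0.003 -0.002 -1.   ] F [-0.1  0.5 -0.2] grip 50.4 J [ 0.56  0.72  1.14 -0.    1.29  2.04]
wx 0.145
-> (541.4, 215.3, 150) tx ty tz [ 0.35  1.25 21.13] n 5.0
```

View pics/w4.png

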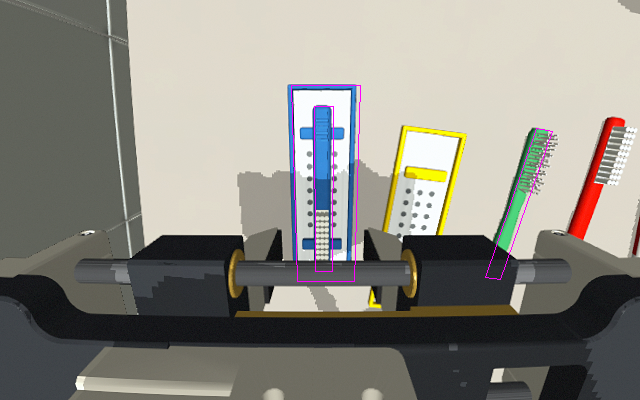

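Blue lies on both bars, centred within about 2 mm (end at row 106, tray rim at row 85). Next is green.

Emit:
{"op": "arm_command", "data": {
  "plan": [
    {"tx": 0, "ty": 0, "tz": 0, "wx": 0.145, "wy": 0, "wz": 0, "jaw": 0.1},
    {"tx": 0, "ty": 0.2, "tz": 3.5, "wx": 0, "wy": 0, "wz": 0, "jaw": 0.1},
    {"tx": 0, "ty": 0.2, "tz": 3.5, "wx": 0, "wy": 0, "wz": 0, "jaw": 0.1},
    {"tx": 0, "ty": 0.2, "tz": 3.5, "wx": 0, "wy": 0, "wz": 0, "jaw": 0.1},
    {"tx": 0, "ty": 0.2, "tz": 3.5, "wx": 0, "wy": 0, "wz": 0, "jaw": 0.1},
    {"tx": 0, "ty": 0.2, "tz": 3.5, "wx": 0, "wy": 0, "wz": 0, "jaw": 0.1},
    {"tx": 0.35, "ty": 0.25, "tz": 3.6, "wx": 0, "wy": 0, "wz": 0, "jaw": 0.1},
    {"tx": 0, "ty": 0, "tz": 0, "wx": 0, "wy": 0, "wz": 0, "jaw": 0.1},
    {"tx": 0, "ty": 0, "tz": 0, "wx": 0, "wy": 0, "wz": 0, "jaw": 0.1}
  ]
}}

```text
time: 8.25
tool_pos: [541.9, 215.5, 151.0]
tcp_rot: [-1.385, 1.568, -3.012]
contact_force: [0.4, 0.0, -0.3]
grip_width: 50.5
```

```bash
python3 -c "
from h import *
im,C=look('w5',[(509.3,321.4,-.026,212,66,10),(541.4,215.3,-.055,172,18,11),(562.4,129.5,-.015,172,18,11)])
plan(-.055,(541.4,215.3,150),(541.4,215.3,25))"
```

```text
t 8.3 pos [542.  216.4 151.2] yaw -0.056 tilt [-1.6e-03 -1.0e-04 -1.0e+00] F [-0.5  1.7 -0.7] grip 50.7 J [0.25 0.54 1.49 0.   1.11 1.87]
wx -0.001
-> (541.4, 215.3, 150) tx ty tz [ 0.12 -0.05  0.11] n 1.0
-> (541.4, 215.3, 25) tx ty tz [12.5  0.   0. ] n 3.0
```

View pics/w5.png

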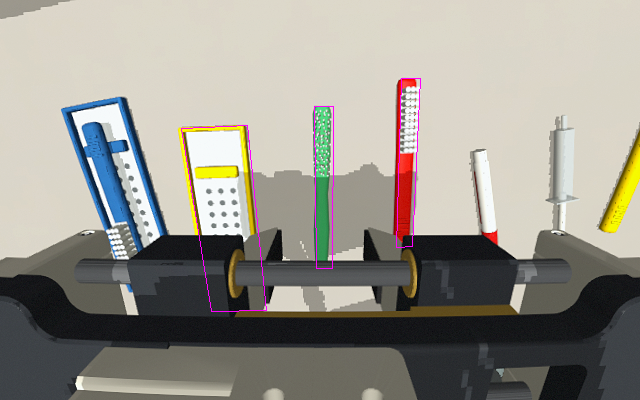

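Green is under the jaws with its bristles up (columns 314–330, rows 107–268) and within 2 px of the prediction.

Emit:
{"op": "arm_command", "data": {
  "plan": [
    {"tx": 3.0, "ty": 0, "tz": 0, "wx": 0, "wy": 0, "wz": 0, "jaw": 0.1},
    {"tx": 3.0, "ty": 0, "tz": 0, "wx": 0, "wy": 0, "wz": 0, "jaw": 0.1},
    {"tx": 3.0, "ty": 0, "tz": 0, "wx": 0, "wy": 0, "wz": 0, "jaw": 0.1},
    {"tx": 2.0, "ty": 0, "tz": 0, "wx": 0, "wy": 0, "wz": 0, "jaw": 0.1},
    {"tx": 1.5, "ty": 0, "tz": 0, "wx": 0, "wy": 0, "wz": 0, "jaw": 0.1},
    {"tx": 0, "ty": 0, "tz": 0, "wx": 0, "wy": 0, "wz": 0, "jaw": 0.1},
    {"tx": 0, "ty": 0, "tz": 0, "wx": 0, "wy": 0, "wz": 0, "jaw": -1},
    {"tx": 0, "ty": 0, "tz": 0, "wx": 0, "wy": 0, "wz": 0, "jaw": -1},
    {"tx": 0, "ty": 0, "tz": 0, "wx": 0, "wy": 0, "wz": 0, "jaw": -1},
    {"tx": 0, "ty": 0, "tz": 0, "wx": 0, "wy": 0, "wz": 0, "jaw": -1},
    {"tx": 0, "ty": 0, "tz": 0, "wx": 0, "wy": 0, "wz": 0, "jaw": -1},
    {"tx": 0, "ty": 0, "tz": 0, "wx": 0, "wy": 0, "wz": 0, "jaw": -1}
  ]
}}

```text
time: 9.5
tool_pos: [542.5, 216.2, 27.7]
tcp_rot: [1.901, 1.57, 0.275]
contact_force: [0.2, 0.5, 3.2]
grip_width: 16.1
```

```bash
python3 -c "
from h import *
plan(-.03,(541.5,216,110),(502,-318,110),(502,-318,37))"
```

```text
t 9.5 pos [542.5 216.2  27.7] yaw -0.055 tilt [ 9.e-04  3.e-04 -1.e+00] F [0.2 0.5 3.2] grip 16.1 J [0.25 0.7  1.6  0.   0.84 1.87]
wx -0.025
-> (541.5, 216, 110) tx ty tz [-8.23 -0.1   0.03] n 2.0
-> (502, -318, 110) tx ty tz [ 0.   -2.35 53.49] n 12.0
-> (502, -318, 37) tx ty tz [7.3 0.  0. ] n 2.0
```

Emit:
{"op": "arm_command", "data": {
  "plan": [
    {"tx": -2.8, "ty": 0, "tz": 0, "wx": 0, "wy": 0, "wz": 0, "jaw": -1},
    {"tx": -2.8, "ty": 0, "tz": 0, "wx": -0.025, "wy": 0, "wz": 0, "jaw": -1},
    {"tx": -2.7, "ty": -0.15, "tz": 1.0, "wx": 0, "wy": 0, "wz": 0, "jaw": -1},
    {"tx": 0, "ty": -0.15, "tz": 3.0, "wx": 0, "wy": 0, "wz": 0, "jaw": -1},
    {"tx": 0, "ty": -0.15, "tz": 4.0, "wx": 0, "wy": 0, "wz": 0, "jaw": -1},
    {"tx": 0, "ty": -0.15, "tz": 4.0, "wx": 0, "wy": 0, "wz": 0, "jaw": -1},
    {"tx": 0, "ty": -0.15, "tz": 4.0, "wx": 0, "wy": 0, "wz": 0, "jaw": -1},
    {"tx": 0, "ty": -0.15, "tz": 4.0, "wx": 0, "wy": 0, "wz": 0, "jaw": -1},
    {"tx": 0, "ty": -0.15, "tz": 4.0, "wx": 0, "wy": 0, "wz": 0, "jaw": -1},
    {"tx": 0, "ty": -0.15, "tz": 4.0, "wx": 0, "wy": 0, "wz": 0, "jaw": -1},
    {"tx": 0, "ty": -0.15, "tz": 4.0, "wx": 0, "wy": 0, "wz": 0, "jaw": -1},
    {"tx": 0, "ty": -0.15, "tz": 4.0, "wx": 0, "wy": 0, "wz": 0, "jaw": -1},
    {"tx": 0, "ty": -0.15, "tz": 4.0, "wx": 0, "wy": 0, "wz": 0, "jaw": -1},
    {"tx": 0, "ty": -0.15, "tz": 4.0, "wx": 0, "wy": 0, "wz": 0, "jaw": -1},
    {"tx": 0, "ty": -0.15, "tz": 4.0, "wx": 0, "wy": 0, "wz": 0, "jaw": -1},
    {"tx": 0, "ty": -0.2, "tz": 3.5, "wx": 0, "wy": 0, "wz": 0, "jaw": -1},
    {"tx": 0, "ty": -0.15, "tz": 2.0, "wx": 0, "wy": 0, "wz": 0, "jaw": -1},
    {"tx": 0, "ty": 0, "tz": 0, "wx": 0, "wy": 0, "wz": 0, "jaw": -1},
    {"tx": 0, "ty": 0, "tz": 0, "wx": 0, "wy": 0, "wz": 0, "jaw": -1},
    {"tx": 0, "ty": 0, "tz": 0, "wx": 0, "wy": 0, "wz": 0, "jaw": -1}
  ]
}}

```text
time: 11.5
tool_pos: [503.2, -316.3, 110.1]
tcp_rot: [-2.527, 1.57, 2.157]
contact_force: [0.1, 0.5, 0.1]
grip_width: 15.7
```

```bash
python3 -c "
from h import *
im,C=look('w6',[(502,-317.9,-.03,212,66,10),(494.4,-423.1,-.027,212,66,10),(560.2,-126.3,-.202,172,18,11)])
plan(-.03,(502,-318,110),(502,-318,37.8))"
```

```text
t 11.55 pos [ 503.3 -316.3  110.2] yaw -0.029 tilt [-5.e-04  7.e-04 -1.e+00] F [-0.5 -0.4 -0.3] grip 16.0 J [-0.69  0.6   1.5   0.    1.04  0.91]
wx 0.001
-> (502, -318, 110) tx ty tz [ 0.02 -0.13  0.17] n 1.0
-> (502, -318, 37.8) tx ty tz [7.22 0.   0.  ] n 2.0
```

View pics/w6.png

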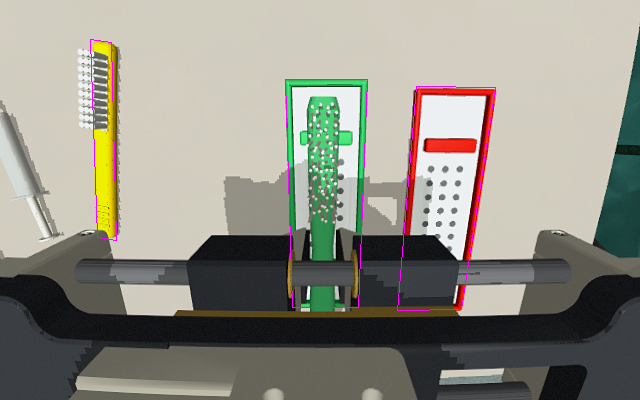

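The tray fits its box within 1 px and green is held over it. I'll place it.

Emit:
{"op": "arm_command", "data": {
  "plan": [
    {"tx": 2.5, "ty": -0.12, "tz": 0.17, "wx": 0, "wy": 0, "wz": 0, "jaw": -1},
    {"tx": 2.5, "ty": 0, "tz": 0, "wx": 0, "wy": 0, "wz": 0, "jaw": -1},
    {"tx": 1.5, "ty": 0, "tz": 0, "wx": 0, "wy": 0, "wz": 0, "jaw": -1},
    {"tx": 0.4, "ty": 0, "tz": 0, "wx": 0, "wy": 0, "wz": 0, "jaw": -1},
    {"tx": 0.2, "ty": 0, "tz": 0, "wx": 0, "wy": 0, "wz": 0, "jaw": -1},
    {"tx": 0, "ty": 0, "tz": 0, "wx": 0, "wy": 0, "wz": 0, "jaw": -1},
    {"tx": 0, "ty": 0, "tz": 0, "wx": 0, "wy": 0, "wz": 0, "jaw": -1},
    {"tx": 0, "ty": 0, "tz": 0, "wx": 0, "wy": 0, "wz": 0, "jaw": -1}
  ]
}}

```text
time: 12.35
tool_pos: [502.3, -319.9, 40.1]
tcp_rot: [0.867, 1.569, -0.734]
contact_force: [0.5, 0.9, 0.3]
grip_width: 16.2
```

```bash
python3 -c "
from h import *
plan(-.03,(502,-318,37.8))"
```

```text
t 12.35 pos [ 502.3 -319.9   40.1] yaw -0.03 tilt [ 0.0012 -0.0011 -1.    ] F [0.5 0.9 0.3] grip 16.2 J [-0.7   0.7   1.56 -0.    0.89  0.91]
wx -0.0
-> (502, -318, 37.8) tx ty tz [ 0.23 -0.03 -0.18] n 1.0
```

Emit:
{"op": "arm_command", "data": {
  "plan": [
    {"tx": 0.2, "ty": 0, "tz": -0.1, "wx": 0, "wy": 0, "wz": 0, "jaw": -1},
    {"tx": 0, "ty": 0, "tz": 0, "wx": 0, "wy": 0, "wz": 0, "jaw": -1},
    {"tx": 0, "ty": 0, "tz": 0, "wx": 0, "wy": 0, "wz": 0, "jaw": -0.3},
    {"tx": 0, "ty": 0, "tz": 0, "wx": 0, "wy": 0, "wz": 0, "jaw": -0.1},
    {"tx": 0, "ty": 0, "tz": 0, "wx": 0, "wy": 0, "wz": 0, "jaw": -0.1},
    {"tx": 0, "ty": 0, "tz": 0, "wx": 0, "wy": 0, "wz": 0, "jaw": -0.1},
    {"tx": -2, "ty": 0, "tz": 0, "wx": 0, "wy": 0, "wz": 0, "jaw": 0.1},
    {"tx": -4, "ty": 0, "tz": 0, "wx": 0, "wy": 0, "wz": 0, "jaw": 0.1},
    {"tx": -4, "ty": 0, "tz": 0, "wx": 0, "wy": 0, "wz": 0, "jaw": 0.1},
    {"tx": -2, "ty": 0, "tz": 0, "wx": 0, "wy": 0, "wz": 0, "jaw": 0.1},
    {"tx": 0, "ty": 0, "tz": 0, "wx": 0, "wy": 0, "wz": 0, "jaw": 0.1},
    {"tx": 0, "ty": 0, "tz": 0, "wx": 0, "wy": 0, "wz": 0, "jaw": 0.1}
  ]
}}

```text
time: 13.55
tool_pos: [501.7, -318.4, 156.8]
tcp_rot: [-2.039, 1.571, 2.643]
contact_force: [-0.1, 0.7, -0.1]
grip_width: 50.4
```

```bash
python3 -c "
from h import *
im,C=look('w7',[(502,-317.9,-.03,212,66,10),(502,-318,-.03,172,18,22),(494.4,-423.1,-.027,212,66,10),(560.2,-126.3,-.202,172,18,11)])
plan(-.20,(560.2,-126.3,150))"
```

```text
t 13.6 pos [ 501.3 -318.1  155.8] yaw -0.03 tilt [-0.0018  0.0014 -1.    ] F [-1.3  0.2 -0. ] grip 50.4 J [-0.69  0.55  1.46 -0.    1.14  0.91]
wx 0.17
-> (560.2, -126.3, 150) tx ty tz [  0.58   1.97 -19.97] n 5.0
```

View pics/w7.png

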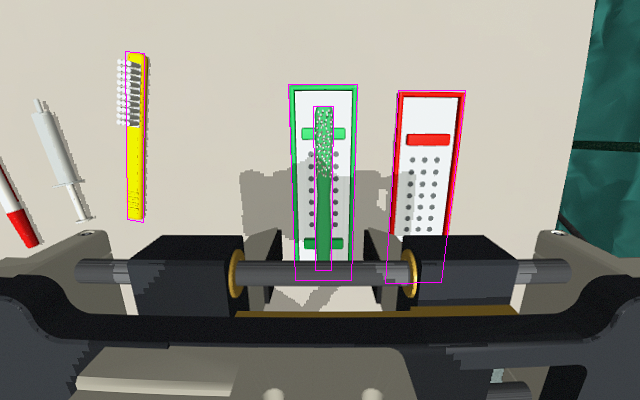

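Green is well placed (end at row 107, on both bars). Yellow is next, and its overlay fits with the true brush about 2 mm toward −y.

Emit:
{"op": "arm_command", "data": {
  "plan": [
    {"tx": 0, "ty": 0, "tz": 0, "wx": 0.085, "wy": 0, "wz": 0, "jaw": 0.1},
    {"tx": 0, "ty": 0, "tz": 0, "wx": 0.085, "wy": 0, "wz": 0, "jaw": 0.1},
    {"tx": 0.1, "ty": 0.33, "tz": -3.3, "wx": 0, "wy": 0, "wz": 0, "jaw": 0.1},
    {"tx": 0.1, "ty": 0.33, "tz": -3.3, "wx": 0, "wy": 0, "wz": 0, "jaw": 0.1},
    {"tx": 0.1, "ty": 0.33, "tz": -3.3, "wx": 0, "wy": 0, "wz": 0, "jaw": 0.1},
    {"tx": 0.1, "ty": 0.33, "tz": -3.3, "wx": 0, "wy": 0, "wz": 0, "jaw": 0.1},
    {"tx": 0.1, "ty": 0.33, "tz": -3.3, "wx": 0, "wy": 0, "wz": 0, "jaw": 0.1},
    {"tx": 0.1, "ty": 0.33, "tz": -3.3, "wx": 0, "wy": 0, "wz": 0, "jaw": 0.1},
    {"tx": 0, "ty": 0, "tz": 0, "wx": 0, "wy": 0, "wz": 0, "jaw": 0.1},
    {"tx": 0, "ty": 0, "tz": 0, "wx": 0, "wy": 0, "wz": 0, "jaw": 0.1}
  ]
}}

```text
time: 14.6
tool_pos: [560.0, -127.7, 149.6]
tcp_rot: [-1.59, 1.568, 2.924]
contact_force: [0.1, 0.0, -0.3]
grip_width: 50.7
```

```bash
python3 -c "
from h import *
im,C=look('w8',[(560.2,-126.3,-.202,172,18,11)])
plan(-.20,(560.2,-127,150),(560.2,-127,25))"
```

```text
t 14.65 pos [ 560.1 -128.6  149.9] yaw -0.2 tilt [-2.3e-03  4.0e-04 -1.0e+00] F [ 0.1 -1.1  0.9] grip 50.5 J [-0.36  0.53  1.52 -0.    1.1   1.41]
wx 0.0
-> (560.2, -127, 150) tx ty tz [-0.01 -0.02 -0.16] n 1.0
-> (560.2, -127, 25) tx ty tz [12.5  0.   0. ] n 3.0
```

View pics/w8.png

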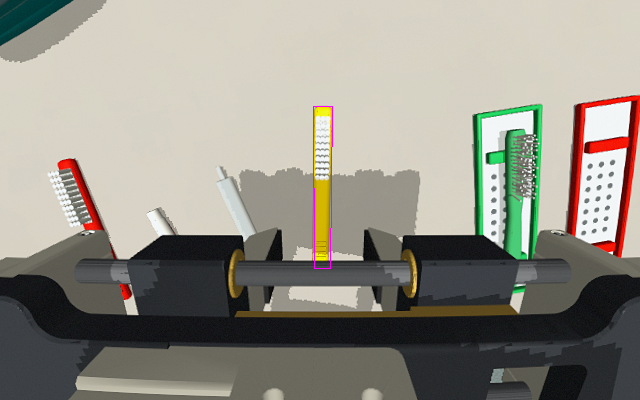

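Yellow is centred in its box (columns 314–332), so I'll grip it.

Emit:
{"op": "arm_command", "data": {
  "plan": [
    {"tx": 3.0, "ty": 0, "tz": -0.1, "wx": 0, "wy": 0, "wz": 0, "jaw": 0.1},
    {"tx": 3.0, "ty": 0, "tz": 0, "wx": 0, "wy": 0, "wz": 0, "jaw": 0.1},
    {"tx": 3.0, "ty": 0, "tz": 0, "wx": 0, "wy": 0, "wz": 0, "jaw": 0.1},
    {"tx": 2.0, "ty": 0, "tz": 0, "wx": 0, "wy": 0, "wz": 0, "jaw": 0.1},
    {"tx": 1.5, "ty": 0, "tz": 0, "wx": 0, "wy": 0, "wz": 0, "jaw": 0.1},
    {"tx": 0, "ty": 0, "tz": 0, "wx": 0, "wy": 0, "wz": 0, "jaw": 0.1},
    {"tx": 0, "ty": 0, "tz": 0, "wx": 0, "wy": 0, "wz": 0, "jaw": -1},
    {"tx": 0, "ty": 0, "tz": 0, "wx": 0, "wy": 0, "wz": 0, "jaw": -1},
    {"tx": 0, "ty": 0, "tz": 0, "wx": 0, "wy": 0, "wz": 0, "jaw": -1},
    {"tx": 0, "ty": 0, "tz": 0, "wx": 0, "wy": 0, "wz": 0, "jaw": -1},
    {"tx": 0, "ty": 0, "tz": 0, "wx": 0, "wy": 0, "wz": 0, "jaw": -1},
    {"tx": 0, "ty": 0, "tz": 0, "wx": 0, "wy": 0, "wz": 0, "jaw": -1}
  ]
}}

```text
time: 15.85
tool_pos: [561.1, -127.5, 26.7]
tcp_rot: [1.259, 1.57, -0.511]
contact_force: [-0.3, -0.7, 3.6]
grip_width: 17.3
```

```bash
python3 -c "
from h import *
plan(-.03,(560,-127,110),(509.5,322,110),(509.5,322,37))"
```

```text
t 15.85 pos [ 561.1 -127.5   26.7] yaw -0.2 tilt [ 7.e-04 -4.e-04 -1.e+00] F [-0.3 -0.7  3.6] grip 17.3 J [-0.36  0.69  1.62 -0.    0.83  1.41]
wx -0.17
-> (560, -127, 110) tx ty tz [-8.33 -0.11 -0.05] n 2.0
-> (509.5, 322, 110) tx ty tz [  0.    -6.39 -44.73] n 11.0
-> (509.5, 322, 37) tx ty tz [7.3 0.  0. ] n 2.0
```

Emit:
{"op": "arm_command", "data": {
  "plan": [
    {"tx": -2.8, "ty": 0, "tz": 0, "wx": 0, "wy": 0, "wz": 0, "jaw": -1},
    {"tx": -2.8, "ty": 0, "tz": 0, "wx": -0.03, "wy": 0, "wz": 0, "jaw": -1},
    {"tx": -2.7, "ty": 0, "tz": 0, "wx": -0.07, "wy": 0, "wz": 0, "jaw": -1},
    {"tx": 0, "ty": 0, "tz": 0, "wx": -0.07, "wy": 0, "wz": 0, "jaw": -1},
    {"tx": 0, "ty": -0.4, "tz": -2.0, "wx": 0, "wy": 0, "wz": 0, "jaw": -1},
    {"tx": 0, "ty": -0.5, "tz": -3.7, "wx": 0, "wy": 0, "wz": 0, "jaw": -1},
    {"tx": 0, "ty": -0.5, "tz": -3.7, "wx": 0, "wy": 0, "wz": 0, "jaw": -1},
    {"tx": 0, "ty": -0.5, "tz": -3.7, "wx": 0, "wy": 0, "wz": 0, "jaw": -1},
    {"tx": 0, "ty": -0.5, "tz": -3.7, "wx": 0, "wy": 0, "wz": 0, "jaw": -1},
    {"tx": 0, "ty": -0.5, "tz": -3.7, "wx": 0, "wy": 0, "wz": 0, "jaw": -1},
    {"tx": 0, "ty": -0.5, "tz": -3.7, "wx": 0, "wy": 0, "wz": 0, "jaw": -1},
    {"tx": 0, "ty": -0.5, "tz": -3.7, "wx": 0, "wy": 0, "wz": 0, "jaw": -1},
    {"tx": 0, "ty": -0.5, "tz": -3.7, "wx": 0, "wy": 0, "wz": 0, "jaw": -1},
    {"tx": 0, "ty": -0.5, "tz": -3.7, "wx": 0, "wy": 0, "wz": 0, "jaw": -1},
    {"tx": 0, "ty": -0.5, "tz": -3.7, "wx": 0, "wy": 0, "wz": 0, "jaw": -1},
    {"tx": 0, "ty": -0.5, "tz": -3.7, "wx": 0, "wy": 0, "wz": 0, "jaw": -1},
    {"tx": 0, "ty": -0.5, "tz": -2.0, "wx": 0, "wy": 0, "wz": 0, "jaw": -1},
    {"tx": 0, "ty": 0, "tz": 0, "wx": 0, "wy": 0, "wz": 0, "jaw": -1},
    {"tx": 0, "ty": 0, "tz": 0, "wx": 0, "wy": 0, "wz": 0, "jaw": -1},
    {"tx": 0, "ty": 0, "tz": 0, "wx": 0, "wy": 0, "wz": 0, "jaw": -1}
  ]
}}

```text
time: 17.85
tool_pos: [510.5, 320.2, 109.1]
tcp_rot: [-0.472, 1.57, -2.074]
contact_force: [-0.4, -0.3, -0.5]
grip_width: 17.5
```

```bash
python3 -c "
from h import *
im,C=look('w9',[(540.7,425.1,.09,212,66,10),(509.3,321.4,-.026,212,66,10),(562.4,129.5,-.015,172,18,11)])
plan(-.03,(509.5,322,110),(509.5,322,37.8))"
```

```text
t 17.9 pos [510.7 320.1 109.1] yaw -0.031 tilt [-2.e-04 -5.e-04 -1.e+00] F [0.9 1.1 0.2] grip 17.4 J [ 0.43  0.62  1.48 -0.    1.05  2.04]
wx -0.001
-> (509.5, 322, 110) tx ty tz [-0.09 -0.12 -0.19] n 1.0
-> (509.5, 322, 37.8) tx ty tz [7.22 0.   0.  ] n 2.0
```

View pics/w9.png

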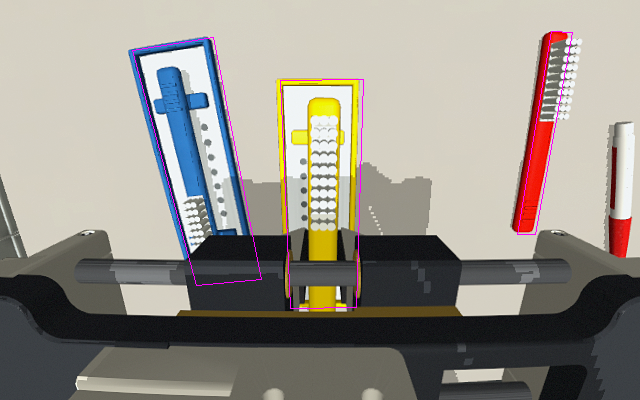

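The yellow tray sits about 3 px left of its box, so I'm aiming 2 mm further to +y.

Emit:
{"op": "arm_command", "data": {
  "plan": [
    {"tx": 2.5, "ty": -0.12, "tz": -0.35, "wx": 0, "wy": 0, "wz": 0, "jaw": -1},
    {"tx": 2.5, "ty": 0, "tz": 0, "wx": 0, "wy": 0, "wz": 0, "jaw": -1},
    {"tx": 1.5, "ty": 0, "tz": 0, "wx": 0, "wy": 0, "wz": 0, "jaw": -1},
    {"tx": 0.4, "ty": 0, "tz": 0, "wx": 0, "wy": 0, "wz": 0, "jaw": -1},
    {"tx": 0.2, "ty": 0, "tz": 0, "wx": 0, "wy": 0, "wz": 0, "jaw": -1},
    {"tx": 0, "ty": 0, "tz": 0, "wx": 0, "wy": 0, "wz": 0, "jaw": -1},
    {"tx": 0, "ty": 0, "tz": 0, "wx": 0, "wy": 0, "wz": 0, "jaw": -1},
    {"tx": 0, "ty": 0, "tz": 0, "wx": 0, "wy": 0, "wz": 0, "jaw": -1}
  ]
}}

```text
time: 18.7
tool_pos: [509.8, 324.9, 39.1]
tcp_rot: [1.99, 1.569, 0.389]
contact_force: [-0.4, 0.6, -0.6]
grip_width: 17.6
```

```bash
python3 -c "
from h import *
plan(-.03,(509.5,323.5,37.8))"
```

```text
t 18.7 pos [509.8 324.9  39.1] yaw -0.03 tilt [ 1.4e-03  6.0e-04 -1.0e+00] F [-0.4  0.6 -0.6] grip 17.6 J [ 0.44  0.71  1.53 -0.    0.9   2.04]
wx -0.0
-> (509.5, 323.5, 37.8) tx ty tz [ 0.13 -0.02  0.14] n 1.0
```

Emit:
{"op": "arm_command", "data": {
  "plan": [
    {"tx": 0.15, "ty": 0, "tz": 0.1, "wx": 0, "wy": 0, "wz": 0, "jaw": -1},
    {"tx": 0, "ty": 0, "tz": 0, "wx": 0, "wy": 0, "wz": 0, "jaw": -1},
    {"tx": 0, "ty": 0, "tz": 0, "wx": 0, "wy": 0, "wz": 0, "jaw": -0.3},
    {"tx": 0, "ty": 0, "tz": 0, "wx": 0, "wy": 0, "wz": 0, "jaw": -0.1},
    {"tx": 0, "ty": 0, "tz": 0, "wx": 0, "wy": 0, "wz": 0, "jaw": -0.1},
    {"tx": 0, "ty": 0, "tz": 0, "wx": 0, "wy": 0, "wz": 0, "jaw": -0.1},
    {"tx": -2, "ty": 0, "tz": 0, "wx": 0, "wy": 0, "wz": 0, "jaw": 0.1},
    {"tx": -4, "ty": 0, "tz": 0, "wx": 0, "wy": 0, "wz": 0, "jaw": 0.1},
    {"tx": -4, "ty": 0, "tz": 0, "wx": 0, "wy": 0, "wz": 0, "jaw": 0.1},
    {"tx": -2, "ty": 0, "tz": 0, "wx": 0, "wy": 0, "wz": 0, "jaw": 0.1},
    {"tx": 0, "ty": 0, "tz": 0, "wx": 0, "wy": 0, "wz": 0, "jaw": 0.1},
    {"tx": 0, "ty": 0, "tz": 0, "wx": 0, "wy": 0, "wz": 0, "jaw": 0.1}
  ]
}}

```text
time: 19.9
tool_pos: [509.0, 323.6, 156.2]
tcp_rot: [-0.913, 1.57, -2.514]
contact_force: [-1.3, 0.2, 0.1]
grip_width: 50.8
```

```bash
python3 -c "
from h import *
im,C=look('w10',[(509.3,323.4,-.026,212,66,10),(509.5,323.5,-.03,172,18,22),(562.4,129.5,-.015,172,18,11)])
plan(-.015,(562.4,130,150))"
```

```text
t 19.95 pos [508.6 323.4 155.3] yaw -0.03 tilt [-0.0021 -0.0011 -1.    ] F [ 0.4 -0.3  0.6] grip 50.2 J [ 0.44  0.57  1.43 -0.    1.15  2.04]
wx -0.015
-> (562.4, 130, 150) tx ty tz [ 0.53  5.67 19.26] n 5.0
```

View pics/w10.png

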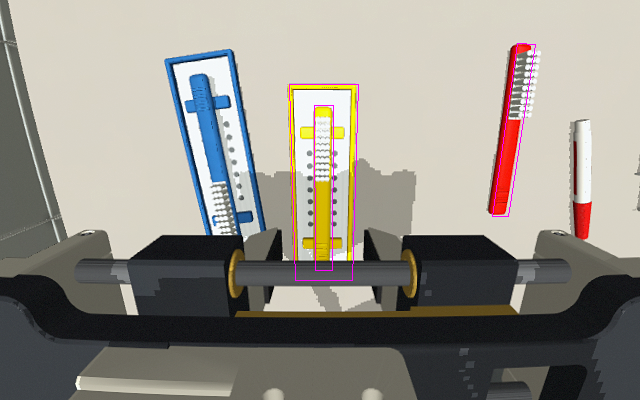

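Yellow lies on both bars, centred. Red is next.

Emit:
{"op": "arm_command", "data": {
  "plan": [
    {"tx": 0, "ty": 0, "tz": 0, "wx": -0.015, "wy": 0, "wz": 0, "jaw": 0.1},
    {"tx": 0.1, "ty": 0.94, "tz": 3.2, "wx": 0, "wy": 0, "wz": 0, "jaw": 0.1},
    {"tx": 0.1, "ty": 0.94, "tz": 3.2, "wx": 0, "wy": 0, "wz": 0, "jaw": 0.1},
    {"tx": 0.1, "ty": 0.94, "tz": 3.2, "wx": 0, "wy": 0, "wz": 0, "jaw": 0.1},
    {"tx": 0.1, "ty": 0.94, "tz": 3.2, "wx": 0, "wy": 0, "wz": 0, "jaw": 0.1},
    {"tx": 0.1, "ty": 0.94, "tz": 3.2, "wx": 0, "wy": 0, "wz": 0, "jaw": 0.1},
    {"tx": 0.1, "ty": 0.94, "tz": 3.2, "wx": 0, "wy": 0, "wz": 0, "jaw": 0.1},
    {"tx": 0, "ty": 0, "tz": 0, "wx": 0, "wy": 0, "wz": 0, "jaw": 0.1},
    {"tx": 0, "ty": 0, "tz": 0, "wx": 0, "wy": 0, "wz": 0, "jaw": 0.1}
  ]
}}

```text
time: 20.85
tool_pos: [562.3, 130.4, 149.5]
tcp_rot: [-1.571, 1.568, 3.125]
contact_force: [0.6, -0.5, 0.4]
grip_width: 50.6
```

```bash
python3 -c "
from h import *
im,C=look('w11',[(562.4,129.5,-.015,172,18,11)])
plan(-.015,(562.4,130,150),(562.4,130,25))"
```

```text
t 20.9 pos [562.2 131.2 149.7] yaw -0.015 tilt [-1.9e-03  1.0e-04 -1.0e+00] F [-0.1  0.6  0.6] grip 50.4 J [0.1  0.53 1.51 0.   1.1  1.68]
wx -0.0
-> (562.4, 130, 150) tx ty tz [-0.03  0.02  0.12] n 1.0
-> (562.4, 130, 25) tx ty tz [12.5  0.   0. ] n 3.0
```

View pics/w11.png

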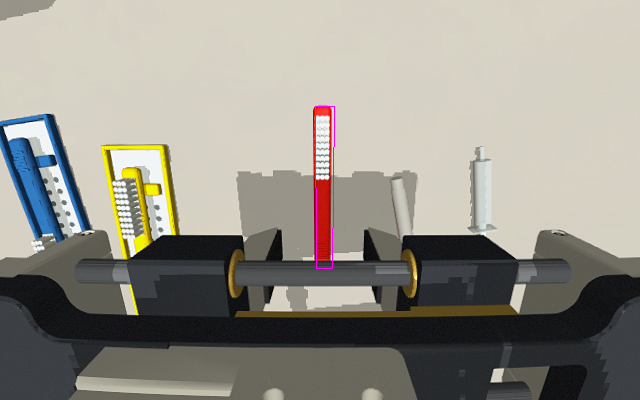

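Red is under the jaws (columns 314–332). The marker, about 80 mm away at column 400, is clear of the fingers.

Emit:
{"op": "arm_command", "data": {
  "plan": [
    {"tx": 3.0, "ty": 0, "tz": 0, "wx": 0, "wy": 0, "wz": 0, "jaw": 0.1},
    {"tx": 3.0, "ty": 0, "tz": 0, "wx": 0, "wy": 0, "wz": 0, "jaw": 0.1},
    {"tx": 3.0, "ty": 0, "tz": 0, "wx": 0, "wy": 0, "wz": 0, "jaw": 0.1},
    {"tx": 2.0, "ty": 0, "tz": 0, "wx": 0, "wy": 0, "wz": 0, "jaw": 0.1},
    {"tx": 1.5, "ty": 0, "tz": 0, "wx": 0, "wy": 0, "wz": 0, "jaw": 0.1},
    {"tx": 0, "ty": 0, "tz": 0, "wx": 0, "wy": 0, "wz": 0, "jaw": 0.1},
    {"tx": 0, "ty": 0, "tz": 0, "wx": 0, "wy": 0, "wz": 0, "jaw": -1},
    {"tx": 0, "ty": 0, "tz": 0, "wx": 0, "wy": 0, "wz": 0, "jaw": -1},
    {"tx": 0, "ty": 0, "tz": 0, "wx": 0, "wy": 0, "wz": 0, "jaw": -1},
    {"tx": 0, "ty": 0, "tz": 0, "wx": 0, "wy": 0, "wz": 0, "jaw": -1},
    {"tx": 0, "ty": 0, "tz": 0, "wx": 0, "wy": 0, "wz": 0, "jaw": -1},
    {"tx": 0, "ty": 0, "tz": 0, "wx": 0, "wy": 0, "wz": 0, "jaw": -1}
  ]
}}

```text
time: 22.1
tool_pos: [562.8, 131.0, 26.0]
tcp_rot: [1.725, 1.57, 0.139]
contact_force: [-0.9, 0.9, 2.3]
grip_width: 17.7
```

```bash
python3 -c "
from h import *
plan(-.027,(562.4,130,110),(494.4,-423,110),(494.4,-423,37))"
```

```text
t 22.1 pos [562.8 131.   26. ] yaw -0.015 tilt [ 4.e-04  1.e-04 -1.e+00] F [-0.9  0.9  2.3] grip 17.7 J [0.1  0.69 1.62 0.   0.83 1.68]
wx 0.012
-> (562.4, 130, 110) tx ty tz [-8.4  -0.04  0.1 ] n 2.0
-> (494.4, -423, 110) tx ty tz [ 0.   -5.3  55.46] n 13.0
-> (494.4, -423, 37) tx ty tz [7.3 0.  0. ] n 2.0
```

Emit:
{"op": "arm_command", "data": {
  "plan": [
    {"tx": -2.8, "ty": 0, "tz": 0, "wx": 0, "wy": 0, "wz": 0, "jaw": -1},
    {"tx": -2.8, "ty": 0, "tz": 0, "wx": 0.012, "wy": 0, "wz": 0, "jaw": -1},
    {"tx": -2.8, "ty": 0, "tz": 0, "wx": 0, "wy": 0, "wz": 0, "jaw": -1},
    {"tx": 0, "ty": -0.35, "tz": 2.0, "wx": 0, "wy": 0, "wz": 0, "jaw": -1},
    {"tx": 0, "ty": -0.35, "tz": 4.0, "wx": 0, "wy": 0, "wz": 0, "jaw": -1},
    {"tx": 0, "ty": -0.35, "tz": 4.0, "wx": 0, "wy": 0, "wz": 0, "jaw": -1},
    {"tx": 0, "ty": -0.35, "tz": 4.0, "wx": 0, "wy": 0, "wz": 0, "jaw": -1},
    {"tx": 0, "ty": -0.35, "tz": 4.0, "wx": 0, "wy": 0, "wz": 0, "jaw": -1},
    {"tx": 0, "ty": -0.35, "tz": 4.0, "wx": 0, "wy": 0, "wz": 0, "jaw": -1},
    {"tx": 0, "ty": -0.35, "tz": 4.0, "wx": 0, "wy": 0, "wz": 0, "jaw": -1},
    {"tx": 0, "ty": -0.35, "tz": 4.0, "wx": 0, "wy": 0, "wz": 0, "jaw": -1},
    {"tx": 0, "ty": -0.35, "tz": 4.0, "wx": 0, "wy": 0, "wz": 0, "jaw": -1},
    {"tx": 0, "ty": -0.35, "tz": 4.0, "wx": 0, "wy": 0, "wz": 0, "jaw": -1},
    {"tx": 0, "ty": -0.35, "tz": 4.0, "wx": 0, "wy": 0, "wz": 0, "jaw": -1},
    {"tx": 0, "ty": -0.35, "tz": 4.0, "wx": 0, "wy": 0, "wz": 0, "jaw": -1},
    {"tx": 0, "ty": -0.35, "tz": 4.0, "wx": 0, "wy": 0, "wz": 0, "jaw": -1},
    {"tx": 0, "ty": -0.4, "tz": 3.5, "wx": 0, "wy": 0, "wz": 0, "jaw": -1},
    {"tx": 0, "ty": -0.35, "tz": 2.0, "wx": 0, "wy": 0, "wz": 0, "jaw": -1},
    {"tx": 0, "ty": 0, "tz": 0, "wx": 0, "wy": 0, "wz": 0, "jaw": -1},
    {"tx": 0, "ty": 0, "tz": 0, "wx": 0, "wy": 0, "wz": 0, "jaw": -1}
  ]
}}

```text
time: 24.1
tool_pos: [494.3, -422.2, 109.3]
tcp_rot: [-2.596, 1.57, 2.088]
contact_force: [1.2, 0.4, -0.8]
grip_width: 17.7
```

```bash
python3 -c "
from h import *
im,C=look('w12',[(502,-317.9,-.03,212,66,10),(494.4,-423.1,-.027,212,66,10)])
plan(-.027,(494.4,-423,110),(494.4,-423,37.8))"
```

```text
t 24.15 pos [ 494.6 -421.5  109.4] yaw -0.027 tilt [-5.e-04  1.e-03 -1.e+00] F [ 0.2  0.2 -0.6] grip 17.7 J [-0.82  0.69  1.33  0.    1.12  0.77]
wx -0.0
-> (494.4, -423, 110) tx ty tz [-0.06 -0.02  0.15] n 1.0
-> (494.4, -423, 37.8) tx ty tz [7.22 0.   0.  ] n 2.0
```

View pics/w12.png

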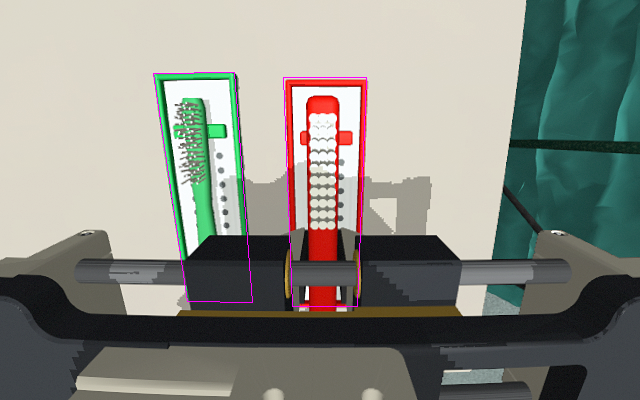

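The red tray fits its box within about 2 px and red is held over it, so I'll place it.

Emit:
{"op": "arm_command", "data": {
  "plan": [
    {"tx": 2.5, "ty": 0, "tz": 0.12, "wx": 0, "wy": 0, "wz": 0, "jaw": -1},
    {"tx": 2.5, "ty": 0, "tz": 0, "wx": 0, "wy": 0, "wz": 0, "jaw": -1},
    {"tx": 1.5, "ty": 0, "tz": 0, "wx": 0, "wy": 0, "wz": 0, "jaw": -1},
    {"tx": 0.4, "ty": 0, "tz": 0, "wx": 0, "wy": 0, "wz": 0, "jaw": -1},
    {"tx": 0.2, "ty": 0, "tz": 0, "wx": 0, "wy": 0, "wz": 0, "jaw": -1},
    {"tx": 0, "ty": 0, "tz": 0, "wx": 0, "wy": 0, "wz": 0, "jaw": -1},
    {"tx": 0, "ty": 0, "tz": 0, "wx": 0, "wy": 0, "wz": 0, "jaw": -1},
    {"tx": 0, "ty": 0, "tz": 0, "wx": 0, "wy": 0, "wz": 0, "jaw": -1}
  ]
}}

```text
time: 24.95
tool_pos: [495.0, -424.0, 39.7]
tcp_rot: [0.742, 1.569, -0.856]
contact_force: [0.7, -0.7, -0.2]
grip_width: 17.4
```

```bash
python3 -c "
from h import *
plan(-.027,(494.4,-423,37.4))"
```

```text
t 24.95 pos [ 495.  -424.    39.7] yaw -0.027 tilt [ 0.0011 -0.0013 -1.    ] F [ 0.7 -0.7 -0.2] grip 17.4 J [-0.83  0.78  1.38 -0.    0.99  0.77]
wx -0.0
-> (494.4, -423, 37.4) tx ty tz [ 0.23 -0.06 -0.1 ] n 1.0
```

Place it, then rise and back off so the top view is clear.

Emit:
{"op": "arm_command", "data": {
  "plan": [
    {"tx": 0.22, "ty": 0, "tz": -0.05, "wx": 0, "wy": 0, "wz": 0, "jaw": -1},
    {"tx": 0, "ty": 0, "tz": 0, "wx": 0, "wy": 0, "wz": 0, "jaw": -1},
    {"tx": 0, "ty": 0, "tz": 0, "wx": 0, "wy": 0, "wz": 0, "jaw": -0.3},
    {"tx": 0, "ty": 0, "tz": 0, "wx": 0, "wy": 0, "wz": 0, "jaw": -0.1},
    {"tx": 0, "ty": 0, "tz": 0, "wx": 0, "wy": 0, "wz": 0, "jaw": -0.1},
    {"tx": 0, "ty": 0, "tz": 0, "wx": 0, "wy": 0, "wz": 0, "jaw": -0.1},
    {"tx": -2, "ty": 0, "tz": 0, "wx": 0, "wy": 0, "wz": 0, "jaw": 0.1},
    {"tx": -4, "ty": 0, "tz": 0, "wx": 0, "wy": 0, "wz": 0, "jaw": 0.1},
    {"tx": -4, "ty": 0, "tz": 0, "wx": 0, "wy": 0, "wz": 0, "jaw": 0.1},
    {"tx": -3, "ty": -1, "tz": 0, "wx": 0, "wy": 0, "wz": 0, "jaw": 0.1},
    {"tx": -1, "ty": -3, "tz": 0, "wx": 0, "wy": 0, "wz": 0, "jaw": 0.1},
    {"tx": 0, "ty": -4, "tz": 0, "wx": 0, "wy": 0, "wz": 0, "jaw": 0.1},
    {"tx": 0, "ty": -4, "tz": 0, "wx": 0, "wy": 0, "wz": 0, "jaw": 0.1},
    {"tx": 0, "ty": -4, "tz": 0, "wx": 0, "wy": 0, "wz": 0, "jaw": 0.1},
    {"tx": 0, "ty": -4, "tz": 0, "wx": 0, "wy": 0, "wz": 0, "jaw": 0.1},
    {"tx": 0, "ty": -4, "tz": 0, "wx": 0, "wy": 0, "wz": 0, "jaw": 0.1},
    {"tx": 0, "ty": -2, "tz": 0, "wx": 0, "wy": 0, "wz": 0, "jaw": 0.1},
    {"tx": 0, "ty": 0, "tz": 0, "wx": 0, "wy": 0, "wz": 0, "jaw": 0.1},
    {"tx": 0, "ty": 0, "tz": 0, "wx": 0, "wy": 0, "wz": 0, "jaw": 0.1}
  ]
}}

```text
time: 26.85
tool_pos: [234.9, -416.4, 176.8]
tcp_rot: [0.696, 1.57, -0.903]
contact_force: [-0.2, 0.5, -0.3]
grip_width: 50.4
```

Run:
```python
from h import *
plan(0,(0,0,0))
t=imaging.capture('top');s=imaging.capture('scene');cv2.imwrite('pics/top9.png',t);cv2.imwrite('pics/scene9.png',s)
t=cv2.convertScaleAbs(t,alpha=1.5);i=t[150:260,140:485]
z=lambda a:cv2.resize(a,None,fx=4.5,fy=4.5,interpolation=cv2.INTER_CUBIC)
cv2.imwrite('pics/e9.png',np.vstack([z(i[20:85,:175]),z(i[10:75,170:])]))
cv2.imwrite('pics/a9.png',z(i[:,:175]));cv2.imwrite('pics/b9.png',z(i[:,170:]))
# moved syringe/marker?
a=cv2.imread('pics/top0.png')[180:240,292:338].astype(int);b=cv2.imread('pics/top9.png')[180:240,292:338].astype(int)
print('diff max in syringe/marker window',abs(a-b).max(),abs(a-b).mean())
```

```text
t 26.85 pos [ 234.9 -416.4  176.8] yaw -0.028 tilt [ 6.e-04 -8.e-04 -1.e+00] F [-0.2  0.5 -0.3] grip 50.4 J [-1.22  0.33  1.76  0.    1.05  0.38]
wx -0.028
-> (0, 0, 0) tx ty tz [ 17.68 -23.49 -41.64] n 12.0
diff max in syringe/marker window 6 1.5091787439613527
```

View pics/a9.png

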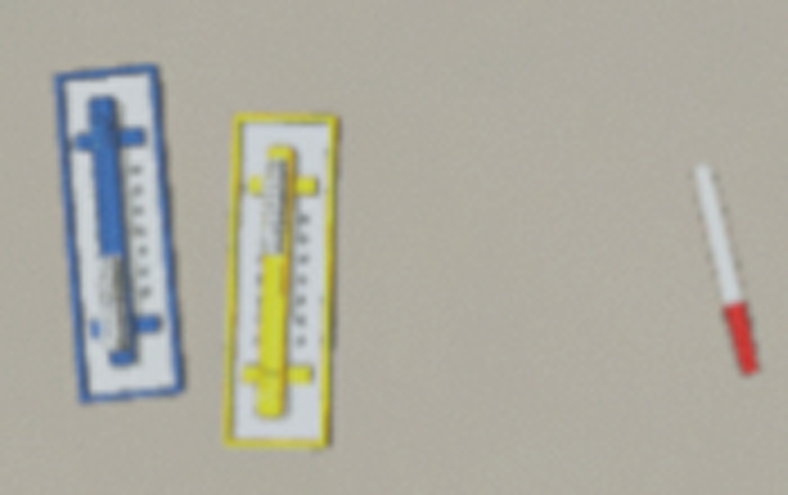

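View pics/b9.png

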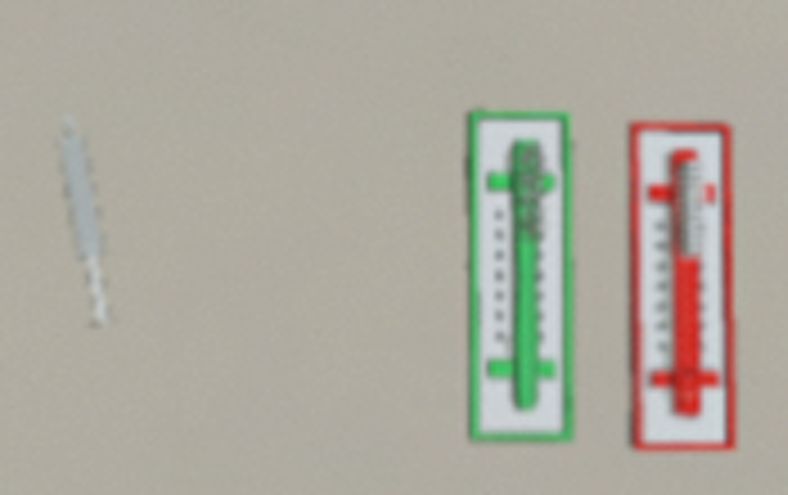

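View pics/scene9.png

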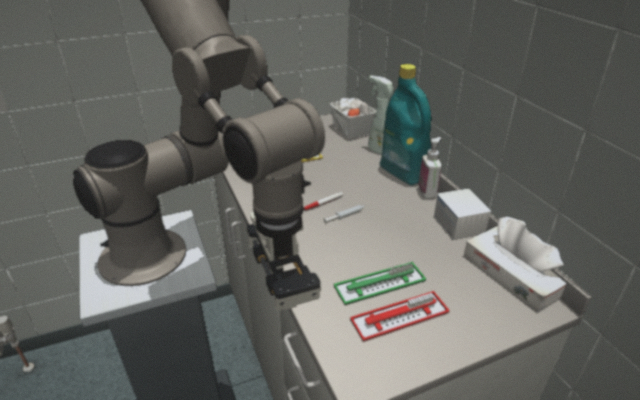

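All four brushes lie centred on both bars of their own trays. The syringe and marker window matches the first picture except for noise. Handing in.

```bash
python3 -c "
from plant import bot
print(bot.close_job())"
```

```text
the job is handed in; nothing more can be done
None
```

All four brushes are laid bristles up and lengthways in the tray of their own colour. I handed the job in at about 27 s of the 106 s allowed; the hand-in gives no verdict.

- **Method:** I located everything from the top camera and checked each grasp and placing with the wrist camera. Each brush was gripped at its middle, carried over and released just above the bars.
- **Brush placing:** In the last top pictures each brush lies across both bars. By eye, and allowing for camera perspective, they are about 2–3 mm from the tray centre and well aligned with the tray. The scene camera confirmed only green and red, because the arm hid the blue and yellow trays.
- **Syringe and marker:** They had not moved. Comparing the first and last top pictures around them showed only noise, at most 6 of 255 grey levels.
- **Robot:** The arm is backed off and touching nothing. The contact forces I read during the job stayed under about 5 N.
- **Disagreements:** The blue and yellow trays appeared about 2 mm further to the left (+y) than the top camera measured, and I corrected for that before releasing. The first move call was refused over its row format, so nothing moved then. No other check failed.

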